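# Prop the guard cover and turn the trim knob

### The arm

A 6-joint arm with a two-finger parallel gripper is mounted at the origin on a cart in front of the work surface, level with it; the furniture and walls round the work are solid. World frame = base frame: x ahead of the robot, y to its left, z up, the work surface at z = 0. Lengths are in m, angles in rad, forces in N, time in s.
With the tool pointing down it reaches from about 0.35 to 0.775 m from the base axis. Payload 5.5 kg.
Tool frame: the origin (TCP) lies between the finger pads; the fingertips stand 11 mm ahead of it and the grasp point (between the pads) lies 8 mm behind it (tips_ahead is the distance from the TCP to the fingertips, in m); z points along the fingers, y is the line along which they close (so a half turn about z gives the same grasp; the last joint's range is limited). The gripper opens to 85 mm and grips with 20 to 120 N. Pads are 22 mm wide; open, the fingers measure 114 mm over their backs; the gripper's body (76 mm by 85 mm) begins 54 mm behind the grasp point. The pads swing forward as they close: fully open they stand 13 mm farther back than shut.
Start: joints at [-1.256, 0.313, 0.046, 1.304, 0, 1.431], TCP at [0.253, -0.517, 0.209] pointing down, gripper open.
Joint ranges: [-2.76, 2.76], [-0.86, 1.69], [-1.03, 1.26], [-2.2, 2.34], [-1.47, 1.5], [-3.14, 3.14]. Speed limits (rad/s): [2.57, 2.57, 3.14, 3.14, 3.14, 3.14].

### API

Orientations are given as a unit quaternion [w, x, y, z].
In Python, from workcell import * gives the robot as it stands. The module is installed in compiled form; this text tells all that it offers.
- The arm moves only by the tool jog_arm, never from a script. Its argument "moves" is a list of rows, each an object with "fingers": the closure, from 0 (fully open) to 1 (shut); "slide": the shift along the tool's x, y, z in mm, a list of three; "angular": the turn, a rotation vector about the tool's x, y, z in degrees, a list of three. A call has 1 to 10 rows; each row is the pose to reach, as a shift and turn from the pose commanded when the call began, along the tool's axes at that moment; what a row does not reach only later rows make up. A row lasts 1/12 s, in which the tool goes at most 41.7 mm and 7.16 degrees, less where a joint would pass 70% of its speed; a pose out of reach is approached as far as the arm can. A call with a gripper value outside its range is refused whole. The fingers move at their own pace and stop on an object; "squeeze" is the grip in N (left out, the last holds). Time passes only in rows, so rows that repeat a pose let the fingers close. It gives the time, the measured TCP pose, the force, the opening and the grip force at its end, in the units of the state.
- get_state(): the state, without advancing time (a new reading comes with each control period).
- read_camera(name): name is "side" or "top"; returns a dict with "color" (400x640x3 uint8, red, green, blue), "fovy" (degrees; the focal length in pixels is half the picture's height over the tangent of half this angle, whatever the lens; pixels are square), "cx", "cy" (the principal point, pixels), "world_from_camera" (4x4, takes a point from camera to world coordinates). Camera axes: x right, y down, z forward; pixel columns grow to the right and rows downward; lengths in m; the calibration is good to about 2 mm. A picture is of the moment at which its call begins. There is no depth.
- hand_in(): hands the job in; it is judged then, once.
Trained networks look in a picture, given as the dict that the camera call returned (one of the last four; its "shot" number tells which), for a name from the list of things; names that differ only in an ending like _2 or _b are one class to them, and where a whole thing is asked for, a point or a joint stands for the part that bears it (a point fixed in the world has none). Each returns a list of dicts, best first, with "p" (0 to 1); they miss things now and then, are a little off and sometimes report something else, mostly with a low value. They report only what shows in the picture. A call takes as long as a camera call. They do not tell look-alikes from the thing itself.
- look_for(target, picture): "point" ([column, row] in pixels, amid what is visible of it).
- tip_of(target, picture): "point" ([column, row] in pixels: a listed point, or the origin of a listed thing).
The state is a dict: "clock": time; "joint_pos": joint angles; "qvel": joint speeds; "tau": joint torques, N m; "tcp_pos": TCP position; "orientation": TCP orientation; "wrist_force": force on the tool from outside, world axes, zero at the start; "ft_torque": the same for the moment, N m; "finger_gap": finger opening in m; "grip_force": force on a finger pad.
Only numpy, scipy, OpenCV 4.12 (cv2) and the standard library are available. Lean on these libraries where they do the work, as an engineer would, in place of code of your own. Each camera call takes 0.05 s, during which the arm holds its last target. There are 200 camera calls.

### The job

On the small trim unit, swing up the flip cover that guards the knob and prop it open: take the prop post from its parking block and gently press its foot fully home in the socket hole in the unit's deck (feel for the hole, never force the post), collar flush on the deck, before the cover has sunk shut again. Then turn the knob under the cover clockwise (seen from above) until it comes against its end stop. Leave the cover propped up and the other things on the bench where they are.

Things in the scene. Friction and masses are not known exactly. Their poses are not given: they have to be found in the camera images.
- guard_cover (a joint): opening angle of the flip cover, rad: 0 closed (level), grows as its front edge swings up, 1.9 at its back stop (1.57 = upright). A weak spring and a damper (1.2 N m s/rad) close it slowly: let go at 1.75 it sinks to 1.35 in about 9 to 11 s and goes on to shut, unless the prop post stands in its socket, on which it comes to rest at about 1.33. Raised at 0.4 rad/s it takes about 5 N at the pull bar
- hinge_axis (a point): middle of the cover's hinge, on the fixed trim unit (a grey housing 160 mm deep and 136 mm wide, deck 40 mm above the bench). Its frame is the unit's: x points to the back (away from the robot), y along the hinge to the left, z up. It lies 92 mm above the bench, 70 mm behind the middle of the unit. Cheek plates carry the hinge at the left and right (their inner faces at y = -58 and +58 mm here, x = -35 to +10 mm, tops 98 mm above the bench)
- cover_bar (a point): middle of the cover's pull bar: round steel, 10 mm thick, parallel to the hinge, 175 mm from its axis, level with it when shut; 54 mm clear between its bent ends, 40 mm clear to the cover's front edge. Pinched across (one finger in front, one in the gap) it can turn between the fingers. The cover: aluminium plate 114 mm wide, 4 mm thick, front edge 130 mm from the hinge
- prop_center (a point): middle (half-way up) of the loose prop post, a round aluminium bar 12 mm across and 180 mm long, 60 g, upright in its parking block, z along it. 60 mm below this point is the underside of its collar (26 mm across, 4 mm thick); below the collar is the 30 mm long foot, chamfered; the top (rubber cap, 14 mm across, 6 mm high) is 90 mm above this point
- prop_collar (a point): centre of the underside of the post's collar, on the post's axis, 30 mm above the foot's end; z along the post to its top. With the post home and the cover up, the pull bar stands over the post's back side, 265 mm above the bench: a hand that has put the post in should leave forwards (towards the robot), not straight up
- prop_stand: fixed parking block of aluminium, 44 x 44 x 40 mm, origin in the middle of its underside; the post's foot stands loosely in its hole (15 mm), the collar on its top
- socket_mouth (a point): fixed point on the deck (40 mm above the bench; in the hinge's frame x = -24, y = -34 mm): middle of a slot that holds an aluminium socket bush, 28 mm long, flush with the deck. The bush with its hole (13.5 mm wide, 33 mm deep, chamfered) stands firm up to 8 mm left or right of this point along y; where is not told. A sprung catch 6 to 12 mm down has to be pressed past with 5 to 10 N
- trim_knob (a joint): angle of the knob, rad: grows clockwise seen from above, end stop at 1.4; friction 0.10 N m, it stays where it is left
- trim_knob_grip (a point): on the axis of the knob at the height to grip, 37 mm above the deck. The knob is a black disc 40 mm across with an upright grip bar 38 mm long and 14 mm thick, from 12 to 44 mm above the deck; the bar lies along this point's x, which turns with the knob. In the hinge's frame the axis is at x = -106 mm, y = +10 mm; with the cover shut it is 13 mm under the cover
- vial_a: bystander: small white vial 12 mm across, 32 mm high, standing at the right of the unit; origin in its underside
- black_coupler: bystander: black knurled coupler 12 x 36 mm lying at the right of the unit; origin in its underside
- reagent_2: bystander: small bottle 42 mm across, 85 mm high, behind; origin in its underside
- beaker: bystander: beaker 52 mm across, 70 mm high, behind; origin in its underside
Mind the look-alikes: they are no part of the job. Of the things that look like the part that bears prop_center, the larger one is meant.

How it is judged:
By the outcome, as a careful person would: the job done as asked, in the order asked, and still so for the second after the job is handed in, with the robot touching nothing.
It also fails if it takes over 72 s, if anything falls off the work surface, if the arm or the gripper's body presses on something with over 40 N, if the wrist force passes 120 N, or if a joint passes its speed limit or range.

## Working session

There is one attempt and no reset: what is moved stays moved. The work goes in short steps, Python scripts to look and compute and a tool call to move; the robot and the scene stay as the last step left them, time stands still between calls to the robot, and variables do not carry over. Pictures are saved under pics/ and viewed, at most 10 in all, crops included, and the job is handed in when it is done.

Besides the shell and the picture viewer there is one more tool, called after ">>>" as a command line: name --argument value ..., lists and objects as JSON in quotes. jog_arm: Moves the arm, as the interface text tells. Its arguments: {"type":"object","properties":{"moves":{"type":"array","items":{"type":"object","properties":{"fingers":{"type":"number"},"slide":{"type":"array","items":{"type":"number"}},"angular":{"type":"array","items":{"type":"number"}}}}},"squeeze":{"type":"number"}},"required":["moves"]}

```bash
mkdir -p pics; cat > h.py <<'E'
from workcell import *
import numpy as np, cv2
from scipy.spatial.transform import Rotation as R
def rot(q): return R.from_quat([q[1],q[2],q[3],q[0]])
def proj(P,c):
    T=np.linalg.inv(c["world_from_camera"]); p=T[:3,:3]@np.array(P)+T[:3,3]
    f=c["color"].shape[0]/2/np.tan(np.radians(c["fovy"])/2)
    return np.array([c["cx"]+f*p[0]/p[2],c["cy"]+f*p[1]/p[2]])
def ray(px,c):
    f=c["color"].shape[0]/2/np.tan(np.radians(c["fovy"])/2)
    T=np.array(c["world_from_camera"]); d=T[:3,:3]@np.array([(px[0]-c["cx"])/f,(px[1]-c["cy"])/f,1]); return T[:3,3],d/np.linalg.norm(d)
def atz(px,c,z):
    o,d=ray(px,c); return o+d*(z-o[2])/d[2]
def tri(p1,c1,p2,c2):
    o1,d1=ray(p1,c1);o2,d2=ray(p2,c2)
    s=np.linalg.lstsq(np.c_[d1,-d2],o2-o1,rcond=None)[0]
    a,b=o1+d1*s[0],o2+d2*s[1]; return (a+b)/2,np.linalg.norm(a-b)
def save(c,n): cv2.imwrite("pics/"+n,c["color"][:,:,::-1])
E
python3 - <<'E'
from h import *
np.set_printoptions(precision=4,suppress=True)
cs={n:read_camera(n) for n in("side","top")}
both=np.vstack([cs["side"]["color"],cs["top"]["color"]])
for n,c in cs.items():
    save(c,n+"0.png"); print(n,c["fovy"],np.array(c["world_from_camera"]))
for t in ["hinge_axis","cover_bar","prop_center","prop_collar","prop_stand","socket_mouth","trim_knob_grip","vial_a","black_coupler"]:
    for n,c in cs.items():
        print(t,n,[(np.round(d["point"],1).tolist(),round(d["p"],2)) for d in tip_of(t,c)[:4]])
s=get_state();print(s["tcp_pos"],s["orientation"],s["clock"],s.keys())
E
```

```text
side 49.33532200832316 [[ 0.8667 -0.3412  0.3639  0.2626]
 [-0.4988 -0.5951  0.6301 -0.8847]
 [ 0.0015 -0.7276 -0.686   0.6747]
 [ 0.      0.      0.      1.    ]]
top 53.57194668422529 [[-0.0078 -0.9923  0.1237  0.4646]
 [-0.9998  0.0102  0.0184 -0.3417]
 [-0.0195 -0.1236 -0.9921  0.9506]
 [ 0.      0.      0.      1.    ]]
hinge_axis side [([321.8, 190.2], 0.96)]
hinge_axis top [([321.7, 202.6], 0.85)]
cover_bar side [([232.7, 191.6], 0.78)]
cover_bar top [([282.4, 275.3], 0.91)]
prop_center side [([325.3, 230.1], 0.96), ([260.8, 290.3], 0.7), ([321.0, 263.7], 0.66)]
prop_center top [([376.7, 231.9], 0.6), ([388.0, 297.2], 0.6)]
prop_collar side [([319.3, 252.8], 0.95), ([259.7, 304.9], 0.77)]
prop_collar top [([372.8, 231.8], 0.67), ([387.4, 294.3], 0.62)]
prop_stand side [([320.0, 266.7], 0.78)]
prop_stand top [([371.8, 234.0], 0.81), ([342.5, 277.2], 0.46)]
socket_mouth side [([305.7, 218.8], 0.73)]
socket_mouth top [([329.9, 221.8], 0.58)]
trim_knob_grip side []
trim_knob_grip top []
vial_a side [([259.6, 258.4], 0.61)]
vial_a top [([339.0, 276.4], 0.53)]
black_coupler side [([272.4, 262.9], 0.68)]
black_coupler top [([344.0, 264.0], 0.47)]
[ 0.2526 -0.5166  0.2089] [0.0001 0.9743 0.2254 0.    ] 1.0 dict_keys(['clock', 'joint_pos', 'qvel', 'tau', 'tcp_pos', 'orientation', 'wrist_force', 'ft_torque', 'grip_force', 'finger_gap'])
```

View pics/side0.png

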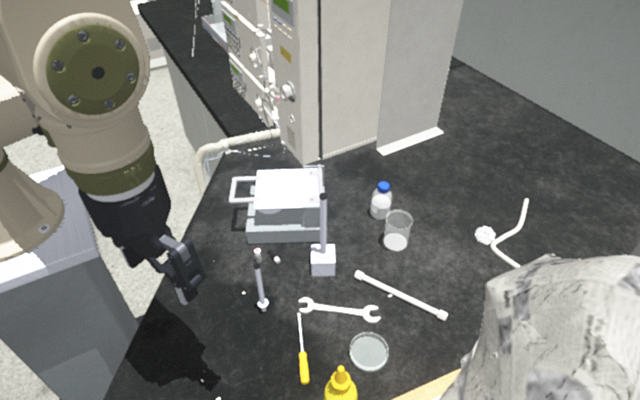

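View pics/top0.png

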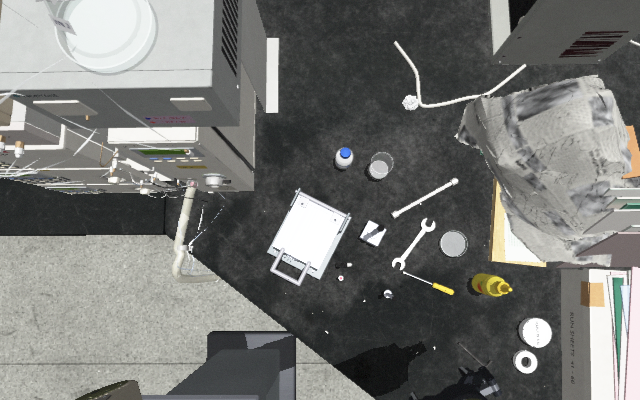

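The side view shows two prop candidates. The large post stands in a square block at about (323,225), and a smaller free-standing pin is at about (261,280). The larger one, in the block, is meant. The cover unit is at (285,205) with its pull bar at (240,190). In the top view the block is at (372,233), the bar at (288,278) and the look-alike at (388,295).

```bash
python3 - <<'E'
from h import *
from scipy.optimize import least_squares
np.set_printoptions(precision=4,suppress=True)
a=read_camera("side");b=read_camera("top")
for n,p,q in [("hinge",(321.8,190.2),(321.7,202.6)),("bar",(232.7,191.6),(282.4,275.3)),("propc",(325.3,230.1),(376.7,231.9)),("collar",(319.3,252.8),(372.8,231.8)),("stand",(320,266.7),(371.8,234)),("socket",(305.7,218.8),(329.9,221.8)),("vial",(259.6,258.4),(339,276.4)),("coupler",(272.4,262.9),(344,264))]:
    print(n,*tri(p,a,q,b))
# fit unit pose by points
obs=[((0,0,.092),(321.8,190.2),(321.7,202.6)),((-.175,0,.092),(232.7,191.6),(282.4,275.3)),((-.024,-.034,.04),(305.7,218.8),(329.9,221.8))]
def res(v,k=slice(None)):
    r=[]
    Rz=R.from_euler('z',v[2]).as_matrix()
    for P,p,q in obs:
        W=Rz@np.array([P[0],P[1],0])+[v[0],v[1],P[2]]
        r+=[*(proj(W,a)-p),*(proj(W,b)-q)]
    return r
f=least_squares(res,[.55,-.35,-.4],loss='soft_l1');print(f.x,np.array(res(f.x)).reshape(-1,4))
x,y,t=f.x
Rz=R.from_euler('z',t).as_matrix()
# overlay
def W(P): return Rz@np.array([P[0],P[1],0])+[x,y,P[2]]
ims=[]
for c,(u0,v0) in((a,(215,140)),(b,(255,170))):
    im=cv2.resize(c["color"][v0:v0+150,u0:u0+150,::-1],(600,600),interpolation=cv2.INTER_CUBIC)
    def dot(P,col):
        u=proj(P,c);cv2.circle(im,(int((u[0]-u0+.5)*4),int((u[1]-v0+.5)*4)),4,col,-1)
    for P in [(0,.057,.094),(0,-.057,.094),(-.13,.057,.094),(-.13,-.057,.094),(-.175,0,.092)]: dot(W(P),(0,0,255))
    for sx in(.01,-.15):
        for sy in(-.068,.068): dot(W((sx,sy,.04)),(0,255,0))
    pc,_=tri((319.3,252.8),a,(372.8,231.8),b)
    for h,col in((.04,(255,0,0)),(.1,(255,0,255)),(.19,(255,255,0))): dot((pc[0],pc[1],h),col)
    ims.append(im[:, 0:400] if c is not None else im)
    ims[-1]=cv2.resize(im,(400,400))
cv2.imwrite("pics/crop1.png",np.hstack(ims))
E
```

```text
hinge [ 0.5887 -0.3167  0.0766] 0.0007426085819499463
bar [ 0.4296 -0.2299  0.0762] 7.50237550661949e-05
propc [ 0.5235 -0.4358  0.1045] 0.006188474703778996
collar [ 0.5217 -0.4312  0.0398] 0.007851342357415213
stand [ 0.5203 -0.4332  0.0004] 0.005065512236831808
socket [ 0.546  -0.3327  0.0301] 0.008886109493152675
vial [ 0.4241 -0.3549 -0.0001] 0.002325455199607032
coupler [ 0.4493 -0.3662 -0.0169] 0.00537003264952285
[ 0.584  -0.3182 -0.501 ] [[-1.4443 -4.4771  0.4373  1.2566]
 [ 0.1446 -4.7368  1.0407 -0.1427]
 [ 3.1832 -2.6613  0.9113  1.1281]]
```

View pics/crop1.png

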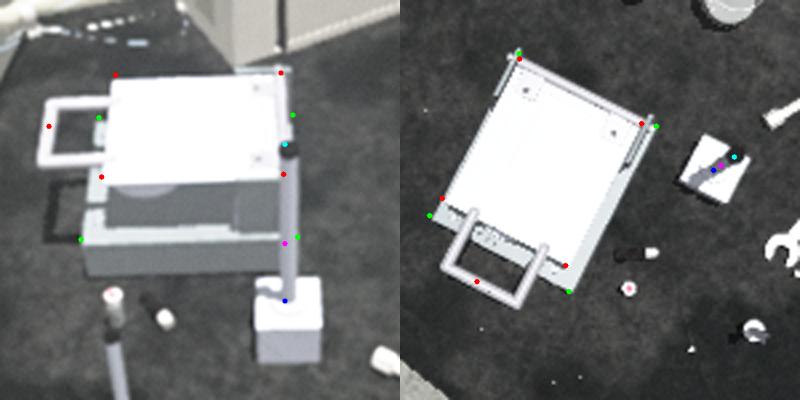

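The overlay fits. The deck corners, cover and post (collar at z=0.04, cap at z=0.19) all match, and the post in the block is the larger one. The unit's yaw looks about 2° too negative, so I'll refine it from the cover edges in the top view and then work out the approach to the bar.

```bash
cat >> h.py <<'E'
np.set_printoptions(precision=4,suppress=True)
def rows(targets,s=None):
    """targets: list of (pos, R) -> tool-frame slide mm & rotvec deg from present pose"""
    s=s or get_state(); R0=rot(s["orientation"]); p0=np.array(s["tcp_pos"])
    for p,Rt in targets:
        print("slide",np.round(R0.inv().apply(np.array(p)-p0)*1000,1),"ang",np.round((R0.inv()*Rt).as_rotvec(degrees=True),1))
def tool(az_y,pitch=0):
    """tool down, closing axis y at azimuth az_y(deg)"""
    y=np.array([np.cos(np.radians(az_y)),np.sin(np.radians(az_y)),0]);z=np.array([0,0,-1.])
    return R.from_matrix(np.c_[np.cross(y,z),y,z])
E
python3 - <<'E'
from h import *
from scipy.optimize import least_squares
a=read_camera("side");b=read_camera("top")
g=cv2.cvtColor(b["color"],cv2.COLOR_RGB2GRAY)
m=(g>225).astype(np.uint8); m[:, :255]=0; m[:,352:]=0; m[:180]=0; m[290:]=0
m=cv2.morphologyEx(m,cv2.MORPH_OPEN,np.ones((5,5)))
cn=max(cv2.findContours(m,0,2)[0],key=cv2.contourArea)
r=cv2.minAreaRect(cn);bx=cv2.boxPoints(r);print(r,bx)
Wd=np.array([atz(p,b,.094) for p in bx]);print(Wd)
for i in range(4):
    d=Wd[(i+1)%4]-Wd[i];print(np.linalg.norm(d),np.degrees(np.arctan2(d[1],d[0])))
print("mean",Wd.mean(0))
for p in [(310,162),(345,155),(260,125)]: print("cab",atz(p,a,0))
E
```

```text
((308.76300048828125, 235.74594116210938), (57.16545104980469, 65.6072769165039), 27.552810668945312) [[268.2481 251.6078]
 [298.5959 193.4413]
 [349.2779 219.8841]
 [318.9301 278.0505]]
[[ 0.481  -0.2013  0.094 ]
 [ 0.6073 -0.2668  0.094 ]
 [ 0.548  -0.377   0.094 ]
 [ 0.424  -0.3104  0.094 ]]
0.14231017791212455 -27.39323755223951
0.12512600077055436 -118.30456528595498
0.14078421387295031 151.77011827930562
0.12305530744415605 62.39763054390942
mean [ 0.5151 -0.2889  0.094 ]
cab [ 0.6561 -0.1398  0.    ]
cab [ 0.746  -0.1589  0.    ]
cab [0.6149 0.07   0.    ]
```

```bash
python3 - <<'E'
from h import *
t=tool(-27.5)
rows([((.4288,-.237,.205),t),((.4288,-.237,.15),t),((.4288,-.237,.086),t)])
E
```

```text
slide [ 281.1 -173.7    3.9] ang [  0.    0.  -36.4]
slide [ 281.1 -173.8   58.9] ang [  0.    0.  -36.4]
slide [ 281.1 -173.8  122.9] ang [  0.    0.  -36.4]
```

>>> jog_arm --moves '[{"fingers":0.5,"slide":[281,-174,4],"angular":[0,0,-36.4]},{"fingers":0.5,"slide":[281,-174,4],"angular":[0,0,-36.4]},{"fingers":0.5,"slide":[281,-174,4],"angular":[0,0,-36.4]},{"fingers":0.5,"slide":[281,-174,4],"angular":[0,0,-36.4]},{"fingers":0.5,"slide":[281,-174,4],"angular":[0,0,-36.4]},{"fingers":0.5,"slide":[281,-174,4],"angular":[0,0,-36.4]},{"fingers":0.5,"slide":[281,-174,4],"angular":[0,0,-36.4]},{"fingers":0.5,"slide":[281,-174,4],"angular":[0,0,-36.4]},{"fingers":0.5,"slide":[281,-174,40],"angular":[0,0,-36.4]},{"fingers":0.5,"slide":[281,-174,59],"angular":[0,0,-36.4]}]' --squeeze 30

```text
clock: 2.03
tcp_pos: [0.4299, -0.2345, 0.1489]
orientation: [0.001, 0.854, 0.521, 0.0]
wrist_force: [-0.1, -0.1, -1.1]
finger_gap: 0.0428
grip_force: 0.0
```

```bash
python3 - <<'E'
from h import *
a=read_camera("side");b=read_camera("top")
s=get_state();print(s["tcp_pos"],s["finger_gap"],s["clock"],s["joint_pos"])
rows([((.4288,-.237,.15),tool(-27.5)),((.4288,-.237,.086),tool(-27.5))])
A=cv2.resize(a["color"][110:260,170:320,::-1],(400,400),interpolation=2);B=cv2.resize(b["color"][190:340,230:380,::-1],(400,400),interpolation=2)
cv2.imwrite("pics/c2.png",np.hstack([A,B]))
E
```

```text
[ 0.4269 -0.2344  0.147 ] 0.04249149938708024 2.1333 [-0.667   0.1785 -0.2851  1.1132 -0.0001  1.3825]
slide [-1.5  2.9 -3. ] ang [-0.3 -0.1  0.1]
slide [-1.5  3.2 61. ] ang [-0.3 -0.1  0.1]
```

View pics/c2.png

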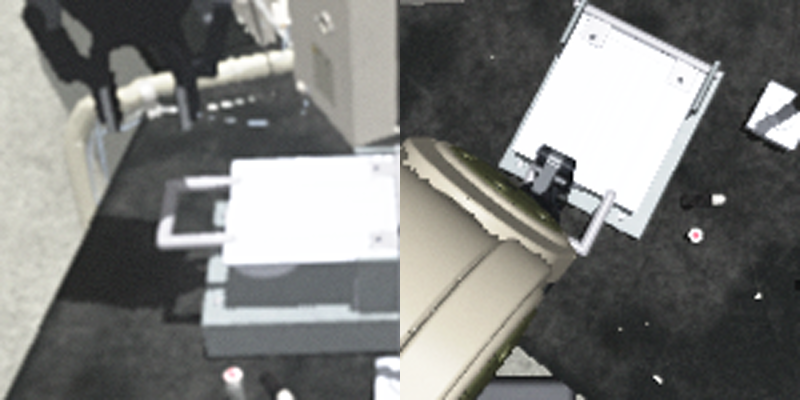

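The fingers are above the bar, straddling it at crop (190,190) in the side view, and the inner finger sits over the gap in the top view. I'll lower and pinch.

>>> jog_arm --moves '[{"fingers":0.5,"slide":[0,0,35]},{"fingers":0.5,"slide":[0,0,63]},{"fingers":0.5,"slide":[0,0,63]},{"fingers":1,"slide":[0,0,63]},{"fingers":1,"slide":[0,0,63]},{"fingers":1,"slide":[0,0,63]},{"fingers":1,"slide":[0,0,63]},{"fingers":1,"slide":[0,0,63]}]' --squeeze 30

```text
schema error: expected keys fingers, slide, angular
```

```bash
python3 - <<'E'
from h import *
s=get_state();print(s["tcp_pos"],s["finger_gap"],s["grip_force"],s["wrist_force"])
R0=rot(s["orientation"]);print(R0.as_matrix())
r=.175;a0=0
for th in np.arange(.15,1.86,.05*3):
    v=np.array([r*(1-np.cos(th)),0,r*np.sin(th)]) # unit frame
    print(round(th,2),np.round(R0.inv().apply(R.from_euler('z',-27.5,degrees=True).apply(v))*1000,0))
E
```

```text
[ 0.4269 -0.2344  0.147 ] 0.04249149938708024 0.0 [-0.9384  0.119  -0.0509]
[[ 0.4607  0.8876 -0.0048]
 [ 0.8876 -0.4606  0.0036]
 [ 0.001  -0.0059 -1.    ]]
0.15 [  0.   2. -26.]
0.3 [  0.   8. -52.]
0.45 [  0.  17. -76.]
0.6 [  0.  30. -99.]
0.75 [   0.   46. -120.]
0.9 [   0.   65. -137.]
1.05 [   0.   87. -152.]
1.2 [   0.  111. -164.]
1.35 [   0.  136. -172.]
1.5 [  -0.  162. -176.]
1.65 [  -0.  188. -176.]
1.8 [  -0.  214. -172.]
```

>>> jog_arm --moves '[{"fingers":0.5,"slide":[0,0,35],"angular":[0,0,0]},{"fingers":0.5,"slide":[0,0,63],"angular":[0,0,0]},{"fingers":0.5,"slide":[0,0,63],"angular":[0,0,0]},{"fingers":1,"slide":[0,0,63],"angular":[0,0,0]},{"fingers":1,"slide":[0,0,63],"angular":[0,0,0]},{"fingers":1,"slide":[0,0,63],"angular":[0,0,0]},{"fingers":1,"slide":[0,0,63],"angular":[0,0,0]},{"fingers":1,"slide":[0,0,63],"angular":[0,0,0]}]' --squeeze 30

```text
clock: 2.8
tcp_pos: [0.4294, -0.2377, 0.0884]
orientation: [0.001, 0.855, 0.518, 0.0]
wrist_force: [-0.6, -1.3, 0.5]
finger_gap: -0.0005
grip_force: 0.0
```

The fingers shut on nothing, so I'll look at where the bar is.

```bash
python3 - <<'E'
from h import *
a=read_camera("side");b=read_camera("top")
s=get_state();print(s["tcp_pos"],s["wrist_force"])
for c in(a,b):
    print([(d["point"],d["p"]) for d in tip_of("cover_bar",c)], "tcp",proj(s["tcp_pos"],c),"bar_exp",proj((.4288,-.2372,.092),c))
A=cv2.resize(a["color"][130:230,200:300,::-1],(400,400),interpolation=2);B=cv2.resize(b["color"][190:340,230:380,::-1],(400,400),interpolation=2)
cv2.imwrite("pics/c3.png",np.hstack([A,B]))
E
```

```text
[ 0.429  -0.2372  0.0877] [0.2964 0.6109 0.2761]
[([231.4, 188.1], 0.78)] tcp [232.9946 189.5791] bar_exp [232.5851 188.0295]
[] tcp [285.0966 275.7751] bar_exp [284.8399 275.9645]
```

View pics/c3.png

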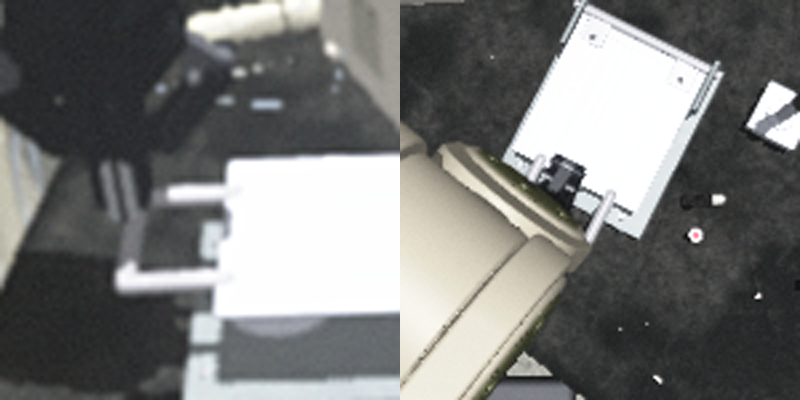

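```bash
python3 - <<'E'
from h import *
a=read_camera("side"); s=get_state()
A=a["color"][150:220,200:290,::-1].astype(float)/255
A=cv2.resize((A**.45*255).astype(np.uint8),(800,622),interpolation=cv2.INTER_CUBIC)[:600]
k=800/90
def dot(P,col):
    u=proj(P,a);cv2.circle(A,(int((u[0]-200+.5)*k),int((u[1]-150+.5)*k)),5,col,-1)
t=np.array(s["tcp_pos"])
dot(t,(0,0,255));dot(t-[0,0,.011],(0,255,0));dot(t+[0,0,.062],(255,0,0))
Rz=R.from_euler('z',-27.5,degrees=True)
for y in(-.032,0,.032): dot(Rz.apply([-.175,y,0])+[.584,-.318,.092],(255,0,255))
cv2.imwrite("pics/c4.png",A)
E
```

```text
(no output)
```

View pics/c4.png

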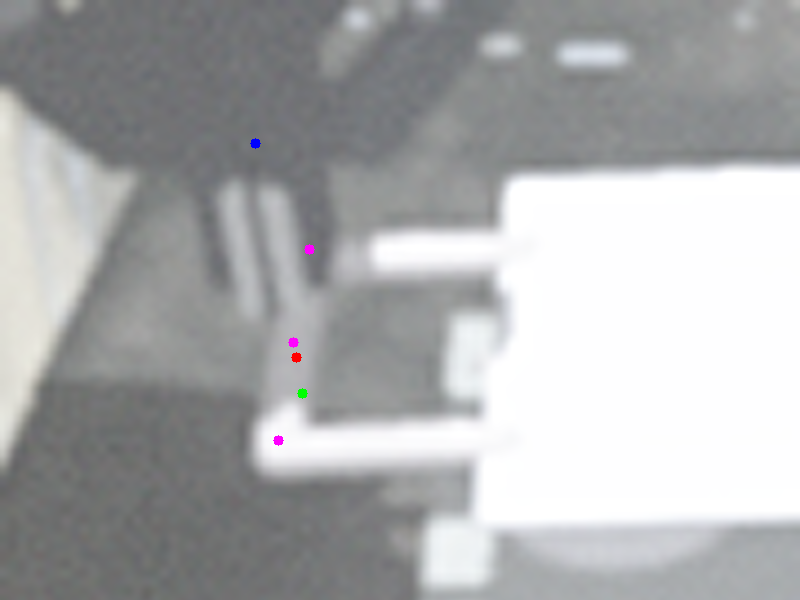

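The picture shows the shut fingertips ending at about zoom (275,315). That is higher than the projected tip and above and just in front of the bar, which matches its expected position at (295,345). I'll reopen, go about 20 mm lower and 4 mm further back, and pinch again. The deck stays clear.

>>> jog_arm --moves '[{"fingers":0.5,"slide":[0,0,-20],"angular":[0,0,0]},{"fingers":0.5,"slide":[0,4,-20],"angular":[0,0,0]},{"fingers":0.5,"slide":[0,4,-20],"angular":[0,0,0]},{"fingers":0.5,"slide":[0,4,-20],"angular":[0,0,0]},{"fingers":0.5,"slide":[0,4,10],"angular":[0,0,0]},{"fingers":0.5,"slide":[0,4,20],"angular":[0,0,0]},{"fingers":1,"slide":[0,4,20],"angular":[0,0,0]},{"fingers":1,"slide":[0,4,20],"angular":[0,0,0]},{"fingers":1,"slide":[0,4,20],"angular":[0,0,0]},{"fingers":1,"slide":[0,4,20],"angular":[0,0,0]}]' --squeeze 30

```text
clock: 3.88
tcp_pos: [0.4287, -0.2367, 0.0663]
orientation: [-0.003, 0.855, 0.518, -0.002]
wrist_force: [-8.0, 3.8, -0.1]
finger_gap: 0.0081
grip_force: 29.9
```

Now the bar is held. I'll swing the cover up along its arc.

>>> jog_arm --moves '[{"fingers":1,"slide":[0,-2,-8],"angular":[0,0,0]},{"fingers":1,"slide":[0,-3,-17],"angular":[0,0,0]},{"fingers":1,"slide":[0,-2,-26],"angular":[0,0,0]},{"fingers":1,"slide":[0,0,-35],"angular":[0,0,0]},{"fingers":1,"slide":[0,1,-43],"angular":[0,0,0]},{"fingers":1,"slide":[0,4,-52],"angular":[0,0,0]},{"fingers":1,"slide":[0,7,-60],"angular":[0,0,0]},{"fingers":1,"slide":[0,10,-68],"angular":[0,0,0]},{"fingers":1,"slide":[0,13,-76],"angular":[0,0,0]},{"fingers":1,"slide":[0,17,-84],"angular":[0,0,0]}]' --squeeze 40

```text
clock: 4.72
tcp_pos: [0.4464, -0.2459, 0.1516]
orientation: [-0.001, 0.855, 0.518, -0.001]
wrist_force: [-4.8, 2.8, -2.9]
finger_gap: 0.0067
grip_force: 38.5
```

```bash
python3 - <<'E'
from h import *
a=read_camera("side");b=read_camera("top")
s=get_state();print(s["tcp_pos"],s["wrist_force"],s["finger_gap"])
Rz=R.from_euler('z',-27.5,degrees=True)
print([(d["point"],d["p"]) for d in tip_of("cover_bar",a)],[(d["point"],d["p"]) for d in tip_of("cover_bar",b)])
for th in(0,.3,.4,.5,.6):
    P=Rz.apply([-.175*np.cos(th),0,.175*np.sin(th)])+[.584,-.318,.092];print(th,proj(P,a),proj(P,b))
A=cv2.resize(a["color"][60:260,170:370,::-1],(600,600),interpolation=2);cv2.imwrite("pics/c5.png",A)
E
```

```text
[ 0.4471 -0.2464  0.153 ] [-6.9737  5.0639  3.6827] 0.007007824759657132
[([235.1, 160.2], 0.87), ([318.4, 186.5], 0.32)] []
0 [232.5713 188.0323] [284.837  275.9772]
0.3 [232.8793 167.8619] [283.5203 273.5873]
0.4 [234.8555 161.0439] [283.8941 271.1613]
0.5 [237.8038 154.3088] [284.7128 267.88  ]
0.6 [241.726  147.7429] [285.9912 263.7387]
```

View pics/c5.png

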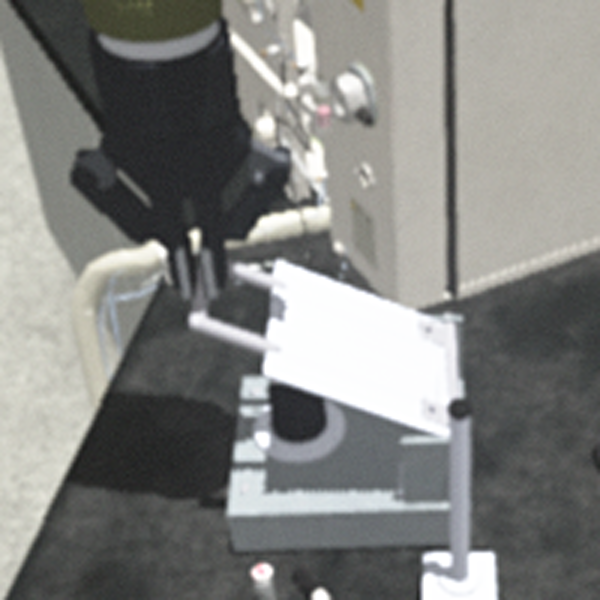

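The cover is up about 0.4 rad, but the tips hold only the upper half of the bar: the gap is 7 mm for a 10 mm bar. I'll re-grip about 16 mm lower.

>>> jog_arm --moves '[{"fingers":0.55,"slide":[0,0,0],"angular":[0,0,0]},{"fingers":0.55,"slide":[0,0,0],"angular":[0,0,0]},{"fingers":0.55,"slide":[0,0,12],"angular":[0,0,0]},{"fingers":0.6,"slide":[0,0,22],"angular":[0,0,0]},{"fingers":1,"slide":[0,0,22],"angular":[0,0,0]},{"fingers":1,"slide":[0,0,22],"angular":[0,0,0]},{"fingers":1,"slide":[0,0,22],"angular":[0,0,0]},{"fingers":1,"slide":[0,0,22],"angular":[0,0,0]}]' --squeeze 40

```text
clock: 5.58
tcp_pos: [0.4428, -0.2442, 0.1281]
orientation: [-0.004, 0.855, 0.518, -0.003]
wrist_force: [-10.5, 5.1, 4.7]
finger_gap: 0.0082
grip_force: 39.0
```

>>> jog_arm --moves '[{"fingers":1,"slide":[0,-4,-6],"angular":[0,0,0]},{"fingers":1,"slide":[0,-2,-14],"angular":[0,0,0]},{"fingers":1,"slide":[0,2,-22],"angular":[0,0,0]},{"fingers":1,"slide":[0,7,-30],"angular":[0,0,0]},{"fingers":1,"slide":[0,12,-37],"angular":[0,0,0]},{"fingers":1,"slide":[0,17,-44],"angular":[0,0,0]},{"fingers":1,"slide":[0,22,-51],"angular":[0,0,0]},{"fingers":1,"slide":[0,28,-58],"angular":[0,0,0]},{"fingers":1,"slide":[0,34,-64],"angular":[0,0,0]},{"fingers":1,"slide":[0,40,-70],"angular":[0,0,0]}]' --squeeze 60

```text
clock: 6.42
tcp_pos: [0.488, -0.2678, 0.195]
orientation: [0.002, 0.855, 0.519, 0.002]
wrist_force: [24.2, -12.5, -44.0]
finger_gap: 0.0075
grip_force: 57.4
```

>>> jog_arm --moves '[{"fingers":1,"slide":[0,9,2],"angular":[0,0,0]},{"fingers":1,"slide":[0,17,-4],"angular":[0,0,0]},{"fingers":1,"slide":[0,24,-9],"angular":[0,0,0]},{"fingers":1,"slide":[0,32,-14],"angular":[0,0,0]},{"fingers":1,"slide":[0,39,-19],"angular":[0,0,0]}]' --squeeze 60

```text
clock: 6.83
tcp_pos: [0.5165, -0.2826, 0.2159]
orientation: [-0.002, 0.855, 0.518, -0.001]
wrist_force: [2.8, -1.7, -20.0]
finger_gap: 0.0075
grip_force: 58.4
```

>>> jog_arm --moves '[{"fingers":1,"slide":[0,8,1],"angular":[0,0,0]},{"fingers":1,"slide":[0,16,-1],"angular":[0,0,0]},{"fingers":1,"slide":[0,24,-4],"angular":[0,0,0]},{"fingers":1,"slide":[0,33,-6],"angular":[0,0,0]},{"fingers":1,"slide":[0,41,-8],"angular":[0,0,0]},{"fingers":1,"slide":[0,50,-10],"angular":[0,0,0]},{"fingers":1,"slide":[0,58,-11],"angular":[0,0,0]},{"fingers":1,"slide":[0,67,-11],"angular":[0,0,0]}]' --squeeze 60

```text
clock: 7.5
tcp_pos: [0.5762, -0.3138, 0.2319]
orientation: [0.001, 0.855, 0.518, 0.0]
wrist_force: [-7.2, 3.6, 12.0]
finger_gap: 0.0075
grip_force: 62.9
```

```bash
python3 - <<'E'
from h import *
a=read_camera("side");b=read_camera("top")
s=get_state();print(s["tcp_pos"],s["wrist_force"],s["finger_gap"],s["clock"],s["joint_pos"])
Rz=R.from_euler('z',-27.5,degrees=True)
for t in("cover_bar","trim_knob_grip","socket_mouth"):
  print(t,[(np.round(d["point"],1),round(d["p"],2)) for d in tip_of(t,a)],[(np.round(d["point"],1),round(d["p"],2)) for d in tip_of(t,b)])
for th in(1.3,1.4,1.5,1.6,1.7):
    P=Rz.apply([-.175*np.cos(th),0,.175*np.sin(th)])+[.584,-.318,.092];print(th,P,proj(P,a))
A=cv2.resize(a["color"][50:270,180:400,::-1],(600,600),interpolation=2);cv2.imwrite("pics/c6.png",A)
E
```

```text
[ 0.5781 -0.3147  0.232 ] [-1.691   1.5816 10.4033] 0.007107889238980296 7.6 [-0.6206  0.4769  0.3449  1.4344  0.0003  1.4307]
cover_bar [] [(array([318.8, 192.8]), 0.54)]
trim_knob_grip [(array([270.3, 186.1]), 0.92)] [(array([294.3, 243.5]), 0.6)]
socket_mouth [(array([305.4, 216.8]), 0.97)] [(array([333.8, 221. ]), 0.84)]
1.3 [ 0.5425 -0.2964  0.2606] [293.1266 114.0174]
1.4 [ 0.5576 -0.3043  0.2645] [302.8902 111.9041]
1.5 [ 0.573  -0.3123  0.2666] [312.894  110.6368]
1.6 [ 0.5885 -0.3204  0.2669] [322.9911 110.2373]
1.7 [ 0.604  -0.3284  0.2655] [333.0328 110.7103]
```

View pics/c6.png

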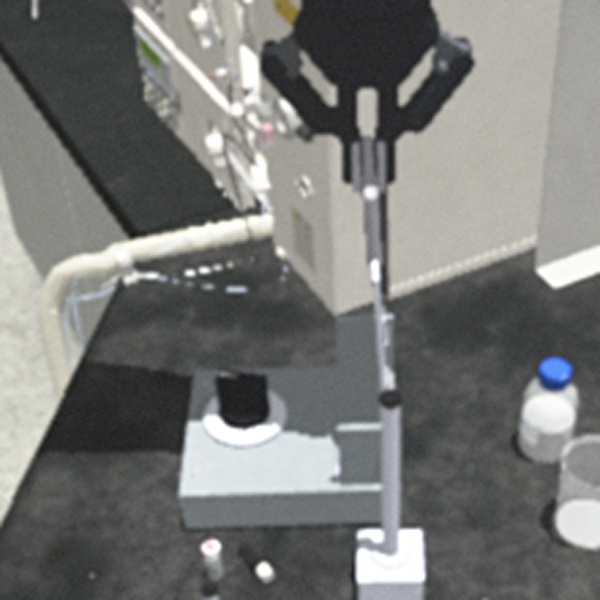

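The cover stands at about 1.5 rad. The knob at crop (243,400) and the deck are clear, the post is at (390,470), and the bar is well seated in the pads at (367,162). By the picture, the true fingertips are about 25 mm higher than the reported TCP implies. I'll push to about 1.85 rad and release.

>>> jog_arm --moves '[{"fingers":1,"slide":[0,9,0],"angular":[0,0,0]},{"fingers":1,"slide":[0,18,-1],"angular":[0,0,0]},{"fingers":1,"slide":[0,27,0],"angular":[0,0,0]},{"fingers":1,"slide":[0,36,1],"angular":[0,0,0]},{"fingers":1,"slide":[0,45,3],"angular":[0,0,0]},{"fingers":1,"slide":[0,53,4],"angular":[0,0,0]}]' --squeeze 60

```text
clock: 8.4
tcp_pos: [0.6236, -0.3384, 0.2267]
orientation: [0.0, 0.855, 0.518, 0.0]
wrist_force: [-4.4, 2.0, 1.2]
finger_gap: 0.0076
grip_force: 61.3
```

```bash
python3 - <<'E'
from h import *
a=read_camera("side");b=read_camera("top");s=get_state();print(s["tcp_pos"],s["wrist_force"])
print(tri((270.3,186.1),a,(294.3,243.5),b),tri((305.4,216.8),a,(333.8,221),b))
Rz=R.from_euler('z',-27.5,degrees=True)
print("knob exp",Rz.apply([-.106,.01,0])+[.584,-.318,.077],"sock exp",Rz.apply([-.024,-.034,0])+[.584,-.318,.04])
for t in("prop_center","prop_collar","prop_stand","socket_mouth"):
  print(t,[(np.round(d["point"],1),round(d["p"],2)) for d in tip_of(t,a)],[(np.round(d["point"],1),round(d["p"],2)) for d in tip_of(t,b)])
def pt(phi,p):
    phi,p=np.radians([phi,p]);z=np.array([np.cos(phi)*np.cos(p),np.sin(phi)*np.cos(p),-np.sin(p)]);y=np.array([-np.sin(phi),np.cos(phi),0])
    return R.from_matrix(np.c_[np.cross(y,z),y,z])
T=pt(-31,40);z=T.as_matrix()[:,2];post=np.array([.5217,-.432,.14])
for d in(-.15,-.10,-.05,.033): rows([(post+z*d,T)])
E
cat >> h.py <<'E'
def pt(phi,p):
    phi,p=np.radians([phi,p]);z=np.array([np.cos(phi)*np.cos(p),np.sin(phi)*np.cos(p),-np.sin(p)]);y=np.array([-np.sin(phi),np.cos(phi),0])
    return R.from_matrix(np.c_[np.cross(y,z),y,z])
E
```

```text
[ 0.6251 -0.3392  0.2263] [0.4049 0.3406 3.2985]
(array([ 0.4998, -0.2567,  0.0805]), np.float64(0.0027568103849200244)) (array([ 0.5441, -0.3409,  0.045 ]), np.float64(0.013794368259868628))
knob exp [ 0.4946 -0.2602  0.077 ] sock exp [ 0.547  -0.3371  0.04  ]
prop_center [(array([323. , 232.6]), 0.88), (array([260.4, 287.7]), 0.71), (array([380.9, 214.3]), 0.61)] [(array([389.6, 298. ]), 0.63), (array([374.9, 231.9]), 0.59)]
prop_collar [(array([322.4, 252.3]), 0.83), (array([261.9, 301.7]), 0.58)] [(array([373. , 235.3]), 0.56), (array([387.3, 296.4]), 0.54)]
prop_stand [(array([321.5, 266.3]), 0.91), (array([322.7, 187.4]), 0.6)] [(array([372.2, 233.1]), 0.66)]
socket_mouth [(array([305.1, 216.3]), 0.9)] [(array([331.6, 220.9]), 0.64)]
slide [-123.1 -162.6  -10.4] ang [-37.4 -39.8 -80.6]
slide [-125.4 -124.5   21.8] ang [-37.4 -39.8 -80.6]
slide [-127.7  -86.3   54.1] ang [-37.4 -39.8 -80.6]
slide [-131.6  -23.   107.7] ang [-37.4 -39.8 -80.6]
```

>>> jog_arm --moves '[{"fingers":0.45,"slide":[0,0,0],"angular":[0,0,0]},{"fingers":0.45,"slide":[0,0,0],"angular":[0,0,0]},{"fingers":0.45,"slide":[0,0,-35],"angular":[0,0,0]},{"fingers":0.45,"slide":[0,0,-70],"angular":[0,0,0]},{"fingers":0.45,"slide":[-20,-40,-70],"angular":[-37.4,-39.8,-80.6]},{"fingers":0.45,"slide":[-45,-75,-60],"angular":[-37.4,-39.8,-80.6]},{"fingers":0.45,"slide":[-75,-110,-40],"angular":[-37.4,-39.8,-80.6]},{"fingers":0.45,"slide":[-100,-140,-25],"angular":[-37.4,-39.8,-80.6]},{"fingers":0.45,"slide":[-123,-163,-10],"angular":[-37.4,-39.8,-80.6]},{"fingers":0.45,"slide":[-123,-163,-10],"angular":[-37.4,-39.8,-80.6]}]' --squeeze 30

```text
clock: 9.73
tcp_pos: [0.4248, -0.3712, 0.2358]
orientation: [0.173, 0.673, 0.717, -0.047]
wrist_force: [0.0, -1.3, 1.2]
finger_gap: 0.0471
grip_force: 0.0
```

```bash
python3 - <<'E'
from h import *
s=get_state();print(s["tcp_pos"],s["clock"],s["joint_pos"],rot(s["orientation"]).as_matrix())
T=pt(-31,40);z=T.as_matrix()[:,2];post=np.array([.5217,-.432,.14])
for d in(-.15,-.10,-.05,.033): rows([(post+z*d,T)])
E
```

```text
[ 0.4248 -0.3712  0.2358] 9.7333 [-0.82   -0.007  -0.3419  0.8829 -0.0701  0.6752] [[-0.0335  0.9824  0.184 ]
 [ 0.9498  0.0886 -0.3   ]
 [-0.311   0.1647 -0.936 ]]
slide [-1.7 -1.6 -0.4] ang [-23.1 -24.7 -49.8]
slide [-11.6  23.6  41.7] ang [-23.1 -24.7 -49.8]
slide [-21.4  48.8  83.7] ang [-23.1 -24.7 -49.8]
slide [-37.7  90.7 153.5] ang [-23.1 -24.7 -49.8]
```

>>> jog_arm --moves '[{"fingers":0.45,"slide":[-2,-2,0],"angular":[-23.1,-24.7,-49.8]},{"fingers":0.45,"slide":[-2,-2,0],"angular":[-23.1,-24.7,-49.8]},{"fingers":0.45,"slide":[-2,-2,0],"angular":[-23.1,-24.7,-49.8]},{"fingers":0.45,"slide":[-2,-2,0],"angular":[-23.1,-24.7,-49.8]},{"fingers":0.45,"slide":[-2,-2,0],"angular":[-23.1,-24.7,-49.8]},{"fingers":0.45,"slide":[-2,-2,0],"angular":[-23.1,-24.7,-49.8]},{"fingers":0.45,"slide":[-4,5,12],"angular":[-23.1,-24.7,-49.8]},{"fingers":0.45,"slide":[-8,15,28],"angular":[-23.1,-24.7,-49.8]},{"fingers":0.45,"slide":[-12,24,42],"angular":[-23.1,-24.7,-49.8]}]' --squeeze 30

```text
clock: 10.48
tcp_pos: [0.4562, -0.3923, 0.2031]
orientation: [0.406, 0.244, 0.873, -0.113]
wrist_force: [0.5, 0.1, -0.4]
finger_gap: 0.0468
grip_force: 0.0
```

```bash
python3 - <<'E'
from h import *
a=read_camera("side");b=read_camera("top")
s=get_state();print(s["tcp_pos"],s["clock"],s["joint_pos"],rot(s["orientation"]).as_matrix())
T=pt(-31,40);z=T.as_matrix()[:,2];post=np.array([.5217,-.432,.14])
for d in(-.10,-.05,0.017,.033): rows([(post+z*d,T)])
im=[]
t=np.array(s["tcp_pos"]);zz=rot(s["orientation"]).as_matrix()[:,2];Rz=R.from_euler('z',-27.5,degrees=True)
for c,(u0,v0) in((a,(220,90)),(b,(270,150))):
    A=cv2.resize(c["color"][v0:v0+200,u0:u0+133,::-1],(400,600),interpolation=2)
    for P,col in((t,(0,0,255)),(t+.011*zz,(0,255,0)),(t-.014*zz,(255,0,0)),(post,(255,0,255)),(Rz.apply([-.024,-.034,0])+[.584,-.318,.04],(0,255,255))):
        u=proj(P,c);cv2.circle(A,(int((u[0]-u0+.5)*3),int((u[1]-v0+.5)*3)),3,col,-1)
    im.append(A)
cv2.imwrite("pics/c7.png",np.hstack(im))
E
```

```text
[ 0.4561 -0.3926  0.2009] 10.5833 [-1.0466 -0.1679 -0.9108  0.0293  0.3756 -0.3351] [[-0.5514  0.5215  0.6511]
 [ 0.3425  0.8532 -0.3934]
 [-0.7607  0.0061 -0.6491]]
slide [-2.6  0.  -2.2] ang [-0.1 -0.5 -0.5]
slide [-3.   0.1 47.8] ang [-0.1 -0.5 -0.5]
slide [ -3.5   0.3 114.8] ang [-0.1 -0.5 -0.5]
slide [ -3.6   0.3 130.8] ang [-0.1 -0.5 -0.5]
```

View pics/c7.png

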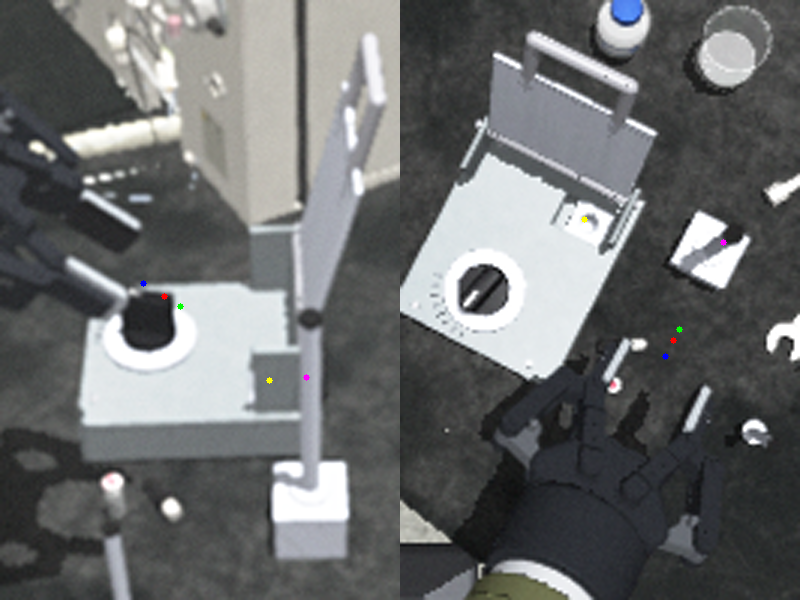

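The picture shows the cover up with the bar at side-crop (370,80). The hand is pitched, with its tips at side-crop (133,270) and top-crop (667,367). That confirms the true TCP is about 26 mm behind the reported one along the tool axis. The bush is visible at top-crop (589,220). Next I'll reach the post with the 26 mm and 8 mm corrections, and measure the bush from a rectified patch of the image.

>>> jog_arm --moves '[{"fingers":0.45,"slide":[-3,2,40],"angular":[0,0,0]},{"fingers":0.45,"slide":[-3,2,80],"angular":[0,0,0]},{"fingers":0.45,"slide":[-3,2,115],"angular":[0,0,0]},{"fingers":0.45,"slide":[-3,2,131],"angular":[0,0,0]},{"fingers":0.45,"slide":[-3,2,131],"angular":[0,0,0]},{"fingers":1,"slide":[-3,2,131],"angular":[0,0,0]},{"fingers":1,"slide":[-3,2,131],"angular":[0,0,0]},{"fingers":1,"slide":[-3,2,131],"angular":[0,0,0]},{"fingers":1,"slide":[-3,2,131],"angular":[0,0,0]}]' --squeeze 30

```text
clock: 11.33
tcp_pos: [0.5456, -0.4445, 0.1242]
orientation: [0.406, 0.246, 0.873, -0.113]
wrist_force: [0.3, -0.3, 0.3]
finger_gap: 0.0109
grip_force: 30.7
```

```bash
python3 - <<'E'
from h import *
b=read_camera("top");a=read_camera("side")
s=get_state();print(s["tcp_pos"],s["clock"],s["finger_gap"],s["grip_force"],s["wrist_force"],rot(s["orientation"]).as_matrix())
np.save("b.npy",b,allow_pickle=True);np.save("a.npy",a,allow_pickle=True)
Rz=R.from_euler('z',-27.5,degrees=True)
for c in(b,a):
  g=cv2.cvtColor(c["color"],cv2.COLOR_RGB2GRAY).astype(np.float32)
  print("rows x' -44..-4, cols y' -68..0 (2mm)")
  for x in np.arange(-.044,-.003,.004):
    uv=np.array([proj(Rz.apply([x,y,0])+[.584,-.318,.04],c) for y in np.arange(-.064,-.005,.003)],np.float32)
    print(round(x*1000),cv2.remap(g,uv[:,:1].copy(),uv[:,1:].copy(),cv2.INTER_LINEAR).ravel().astype(int))
E
```

```text
[ 0.5458 -0.4446  0.1242] 11.4333 0.010961369276206093 30.857795476913452 [0.1965 1.0678 1.3797] [[-0.5486  0.5204  0.6544]
 [ 0.337   0.8539 -0.3965]
 [-0.7651  0.003  -0.6439]]
rows x' -44..-4, cols y' -68..0 (2mm)
-44 [ 49 135 229 225 234 233 233 233 232 233 233 231 229 230 230 232 232 233
 233 232]
-40 [ 52 134 114 126 231 230 230 234 233 234 232 233 233 231 227 228 226 221
 229 231]
-36 [119 153  89 100 201 253 254 254 255 254 253 255 254 253 233 231 216 159
 216 232]
-32 [177  90  99 108 222 255 255 251 250 254 254 254 255 254 195 232 218 155
 215 231]
-28 [196 173 140 105 220 254 247 228 255 255 249 249 255 239 175 233 222 146
 230 230]
-24 [194 174 134 103 233 254 237 176 188 198 166 213 254 244 231 232 227 139
 229 231]
-20 [184 187 136  93 202 255 253 189 145 127 170 244 254 248 230 231 194 153
 219 231]
-16 [185 188 144 102 208 255 253 254 251 236 255 253 254 252 106 103  90 116
 214 231]
-12 [202 175 138  97 176 200 202 205 194 203 226 207 165 138  86  81  78 110
 167 219]
-8 [197 165 138 119 109  90  93  93  90  91  92  94  91  91  90  91  89  89
  90  92]
-4 [191 173 13
[... 364 characters left out ...]
4 161]
-32 [161 117 105 111 115 119 114  98  77  56  46  54  67  70  67  67  68  63
  54  58]
-28 [155 116 110 112 112 114 114 114 108  83  55  56  66  66  63  67  67  56
  45  44]
-24 [165 115 111 110 112 113 114 111  97  68  50  55  62  61  63  69  57  50
  50  60]
-20 [168 116 110 112 112 113 109  92  68  48  41  45  48  52  63  57  46  49
  59  61]
-16 [163 115 108 113 114 110  89  58  46  48  42  41  40  51  58  56  54  73
  85  88]
-12 [163 114 109 112 106  86  60  42  40  44  39  41  53  65  72  93 124 167
 205 197]
-8 [172 114 101  98  80  55  44  42  44  44  43  52  62  75 101 145 190 225
 217 160]
-4 [162 133 117  82  53  46  43  41  45  49  55  63  74 102 150 202 229 211
 159  97]
```

```bash
python3 - <<'E'
from h import *
b=np.load("b.npy",allow_pickle=True).item()
g=cv2.imread("pics/top0.png",0)
W=lambda c,r:atz((c,r),b,.04)
print(g[214:256:2,354:394:2])
for th in(180,215,240):
    m=np.zeros_like(g);m[210:260,352:396]=(g[210:260,352:396]>th)
    cn=max(cv2.findContours(m,0,2)[0],key=cv2.contourArea);r=cv2.minAreaRect(cn);bx=cv2.boxPoints(r)
    Wd=np.array([W(*p) for p in bx]);print(th,r,Wd.mean(0),[np.linalg.norm(Wd[i]-Wd[i-1]).round(4) for i in range(4)])
Rz=R.from_euler('z',-27.5,degrees=True);h=Rz.apply([-.0235,-.0378,0])+[.584,-.318,.04];print("hole",h,h-[.5217,-.432,.04])
E
```

```text
[[ 65  67  69  73  71  72  60  68  65  60  71  64  69  64  70  67  63  62
   33 216]
 [ 65  68  61  70  73  68  64  67  67  73  73  69  74  70  62  68  57  61
   60  76]
 [ 68  73  66  73  72  67  66  62  77  73  70  58  69  64  63  69  66  61
   61  55]
 [ 68  75  66  74  65  66  77  94 116  63  60  52  60  60  63  62  67  57
   54  62]
 [ 62  66  74  66  69  68  67 254 255 251 111  56  50  52  61  64  61  59
   56  55]
 [ 49  55  57  64  56  55 100 255 255 255 255 251  82  48  54  58  74  71
   63  63]
 [ 64  67  62  66  61  35 254 255 255 255 255 255  83  42  38  54  72  79
   60  65]
 [ 75  69  71  67  60 159 255 255 255 255 255 133  43  42  41 144  75  65
   63  65]
 [ 59  60  69  61  29 254 255 248 255 239 101 106  50  41  64 254 120  64
   72  55]
 [ 51  53  63  39 161 255 255 255 190 104 112 112 138 255 255 233  69  80
   77  61]
 [ 54  57  61  38 255 255 188 141 143 112 125 237 255 255 255 105  67  67
   62  68]
 [ 51  54  28 219 255 143 145 135 144 181 255 255 255 255 190  58  60  56
   66  60]
 [ 54  54  30  75 168 140 142 173 255 250 239 255 255 255  74  59  54  58
   55 
[... 681 characters left out ...]
67]]
180 ((376.32110595703125, 234.90370178222656), (11.581582069396973, 18.625350952148438), 28.300756454467773) [ 0.5181 -0.4406  0.04  ] [np.float64(0.0263), np.float64(0.043), np.float64(0.0264), np.float64(0.0429)]
215 ((376.1846923828125, 234.8280029296875), (11.173215866088867, 18.675233840942383), 28.610462188720703) [ 0.5183 -0.4403  0.04  ] [np.float64(0.0254), np.float64(0.0431), np.float64(0.0255), np.float64(0.043)]
240 ((376.1107177734375, 234.79238891601562), (11.176470756530762, 18.58823585510254), 28.072484970092773) [ 0.5184 -0.4401  0.04  ] [np.float64(0.0254), np.float64(0.0429), np.float64(0.0255), np.float64(0.0428)]
hole [ 0.5457 -0.3407  0.04  ] [0.024  0.0913 0.    ]
```

```bash
python3 - <<'E'
from h import *
b=np.load("b.npy",allow_pickle=True).item()
c=atz((372.5,233),b,.04);print("block",c)
for p in [(369,220.5),(359.5,237),(376.5,245.5),(386,229)]: print(atz(p,b,.04))
Rz=R.from_euler('z',-27.5,degrees=True);h=Rz.apply([-.0235,-.0378,0])+[.584,-.318,.04]
d=h-c;print(d)
s=get_state();R0=rot(s["orientation"])
I=R.identity()
for v in [(0,0,.048),(d[0]*.5,d[1]*.5,.05),(d[0],d[1],.05),(d[0],d[1],.036)]: print(v,np.round(R0.inv().apply(v)*1000,1))
print("per 1mm down",R0.inv().apply([0,0,-1]),"1mm unit +y",R0.inv().apply(Rz.apply([0,1,0])),"unit +x",R0.inv().apply(Rz.apply([1,0,0])))
E
```

```text
block [ 0.5225 -0.432   0.04  ]
[ 0.5514 -0.4246  0.04  ]
[ 0.5136 -0.402   0.04  ]
[ 0.4939 -0.4404  0.04  ]
[ 0.5314 -0.4631  0.04  ]
[ 0.0232  0.0913 -0.    ]
(0, 0, 0.048) [-36.7   0.1 -30.9]
(np.float64(0.01158298291033405), np.float64(0.04564007785391394), 0.05) [-29.2  45.2 -42.7]
(np.float64(0.0231659658206681), np.float64(0.09128015570782788), 0.05) [-20.2  90.2 -53.2]
(np.float64(0.0231659658206681), np.float64(0.09128015570782788), 0.036) [ -9.5  90.1 -44.2]
per 1mm down [ 0.7651 -0.003   0.6439] 1mm unit +y [ 0.0456  0.9977 -0.0496] unit +x [-0.6422  0.0673  0.7635]
```

Block centre to hole is about (0.023, 0.091) m. The right cheek plate blocks the straight line, so I'll lift 48 mm, go round its front and come in over the hole.

>>> jog_arm --moves '[{"fingers":1,"slide":[-20,0,-16],"angular":[0,0,0]},{"fingers":1,"slide":[-37,0,-31],"angular":[0,0,0]},{"fingers":1,"slide":[-18,13,-53],"angular":[0,0,0]},{"fingers":1,"slide":[0,26,-74],"angular":[0,0,0]},{"fingers":1,"slide":[1,57,-76],"angular":[0,0,0]},{"fingers":1,"slide":[3,88,-77],"angular":[0,0,0]},{"fingers":1,"slide":[-8,89,-65],"angular":[0,0,0]},{"fingers":1,"slide":[-19,90,-52],"angular":[0,0,0]},{"fingers":1,"slide":[-19,90,-52],"angular":[0,0,0]},{"fingers":1,"slide":[-11,90,-46],"angular":[0,0,0]}]' --squeeze 50

```text
clock: 12.27
tcp_pos: [0.5703, -0.3543, 0.1645]
orientation: [0.408, 0.245, 0.872, -0.113]
wrist_force: [0.0, -0.3, -0.5]
finger_gap: 0.0101
grip_force: 49.1
```

```bash
python3 - <<'E'
from h import *
s=get_state();b=read_camera("top");a=read_camera("side");s2=get_state();print(s["tcp_pos"],s["clock"],s["finger_gap"],s["wrist_force"],s2["tcp_pos"],s2["wrist_force"])
for t in("prop_center","prop_collar","cover_bar","socket_mouth"):
  print(t,[(np.round(d["point"],1),round(d["p"],2)) for d in tip_of(t,a)],[(np.round(d["point"],1),round(d["p"],2)) for d in tip_of(t,b)])
h=np.array([.5457,-.3407])
for z in(.076,.136,.226): print(z,proj([*h,z],a),proj([*h,z],b))
for n,c,(u0,v0) in(("s",a,(240,90)),("t",b,(290,160))):
    im=cv2.resize(c["color"][v0:v0+150,u0:u0+100,::-1],(400,600),interpolation=cv2.INTER_CUBIC)
    cv2.imwrite(f"pics/c8{n}.png",im)
E
```

```text
[ 0.5703 -0.3543  0.1645] 12.2667 0.01014048214392835 [ 0.0465 -0.3494 -0.4915] [ 0.5671 -0.352   0.1588] [ 0.2503  0.3214 -1.9   ]
prop_center [(array([259.2, 290.2]), 0.66), (array([306.7, 181.5]), 0.62)] [(array([389.1, 294.3]), 0.64), (array([335.4, 219.7]), 0.38)]
prop_collar [(array([307.7, 205.1]), 0.64), (array([262.5, 301.8]), 0.63)] [(array([333.8, 221.7]), 0.62), (array([388.7, 294.3]), 0.61)]
cover_bar [(array([338.9, 114.8]), 0.79)] [(array([329.6, 173.5]), 0.81)]
socket_mouth [] [(array([331.1, 221.2]), 0.7)]
0.076 [309.1042 204.8587] [332.5897 221.8749]
0.136 [308.4618 181.9326] [332.5301 219.1916]
0.226 [307.3667 142.848 ] [332.4224 214.3452]
```

>>> jog_arm --moves '[{"fingers":1,"slide":[4,0,3],"angular":[0,0,0]},{"fingers":1,"slide":[6,0,5],"angular":[0,0,0]},{"fingers":1,"slide":[7,0,6],"angular":[0,0,0]},{"fingers":1,"slide":[8,0,6.5],"angular":[0,0,0]}]' --squeeze 50

```text
clock: 13.1
tcp_pos: [0.5682, -0.3528, 0.1498]
orientation: [0.405, 0.246, 0.873, -0.112]
wrist_force: [-1.4, 0.2, 0.1]
finger_gap: 0.0103
grip_force: 49.0
```

>>> jog_arm --moves '[{"fingers":1,"slide":[1.5,0,1.3],"angular":[0,0,0]},{"fingers":1,"slide":[3,0,2.5],"angular":[0,0,0]},{"fingers":1,"slide":[3,0,2.5],"angular":[0,0,0]}]' --squeeze 50

```text
clock: 13.35
tcp_pos: [0.5682, -0.3527, 0.1459]
orientation: [0.405, 0.246, 0.873, -0.112]
wrist_force: [-0.6, 0.9, -1.1]
finger_gap: 0.01
grip_force: 49.0
```

>>> jog_arm --moves '[{"fingers":1,"slide":[1.5,0,1.3],"angular":[0,0,0]},{"fingers":1,"slide":[3,0,2.5],"angular":[0,0,0]},{"fingers":1,"slide":[4.5,0,3.8],"angular":[0,0,0]},{"fingers":1,"slide":[4.5,0,3.8],"angular":[0,0,0]}]' --squeeze 50

```text
clock: 13.68
tcp_pos: [0.5683, -0.353, 0.1405]
orientation: [0.406, 0.246, 0.873, -0.112]
wrist_force: [-1.4, -1.4, 0.0]
finger_gap: 0.01
grip_force: 49.1
```

>>> jog_arm --moves '[{"fingers":1,"slide":[1.5,0,1.3],"angular":[0,0,0]},{"fingers":1,"slide":[3,0,2.5],"angular":[0,0,0]},{"fingers":1,"slide":[4.5,0,3.8],"angular":[0,0,0]},{"fingers":1,"slide":[4.5,0,3.8],"angular":[0,0,0]}]' --squeeze 50

```text
clock: 14.02
tcp_pos: [0.5681, -0.3527, 0.1341]
orientation: [0.405, 0.246, 0.873, -0.112]
wrist_force: [-1.3, -1.2, 0.8]
finger_gap: 0.0096
grip_force: 49.2
```

```bash
python3 - <<'E'
from h import *
a=read_camera("side");b=read_camera("top");s=get_state();print(s["tcp_pos"],s["clock"],s["wrist_force"])
for t in("prop_center","prop_collar"):
  print(t,[(np.round(d["point"],1),round(d["p"],2)) for d in tip_of(t,a)])
h=np.array([.5457,-.3407])
for z in(.052,.112,.202): print(z,proj([*h,z],a),proj([*h,z],b))
im=[]
for c,(u0,v0) in((a,(250,100)),(b,(280,160))):
    im.append(cv2.resize(c["color"][v0:v0+150,u0:u0+100,::-1],(400,600),interpolation=cv2.INTER_CUBIC))
cv2.imwrite("pics/c9.png",np.hstack(im))
E
```

```text
[ 0.5679 -0.3525  0.1338] 14.1167 [-1.5379 -1.4502 -0.2619]
prop_center [(array([261.3, 287.6]), 0.79), (array([310.3, 192.3]), 0.63)]
prop_collar [(array([398.4, 240.9]), 0.74), (array([307.3, 213.5]), 0.73), (array([263.6, 305.3]), 0.6)]
0.052 [309.3442 213.4238] [332.6113 222.849 ]
0.112 [308.7264 191.3753] [332.5549 220.3105]
0.202 [307.6759 153.8834] [332.4536 215.75  ]
```

View pics/c9.png

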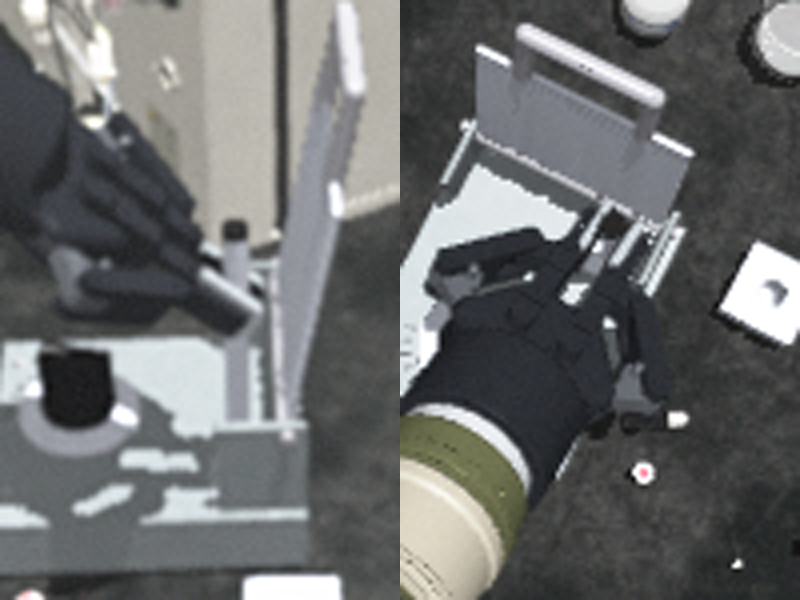

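The picture shows the post standing in the socket with its cap at side-crop (235,228). The cover is still well back and the hand is clear of it. I'll keep pressing gently.

>>> jog_arm --moves '[{"fingers":1,"slide":[1.5,0,1.3],"angular":[0,0,0]},{"fingers":1,"slide":[3,0,2.5],"angular":[0,0,0]},{"fingers":1,"slide":[4.5,0,3.8],"angular":[0,0,0]},{"fingers":1,"slide":[6,0,5],"angular":[0,0,0]},{"fingers":1,"slide":[6,0,5],"angular":[0,0,0]}]' --squeeze 50

```text
clock: 14.63
tcp_pos: [0.5681, -0.3526, 0.1262]
orientation: [0.405, 0.246, 0.873, -0.112]
wrist_force: [-1.9, -1.0, -0.9]
finger_gap: 0.0105
grip_force: 49.3
```

>>> jog_arm --moves '[{"fingers":1,"slide":[1,0,0.8],"angular":[0,0,0]},{"fingers":1,"slide":[2,0,1.7],"angular":[0,0,0]},{"fingers":1,"slide":[3,0,2.5],"angular":[0,0,0]},{"fingers":1,"slide":[3,0,2.5],"angular":[0,0,0]}]' --squeeze 50

```text
clock: 14.97
tcp_pos: [0.5692, -0.3533, 0.1242]
orientation: [0.407, 0.245, 0.873, -0.112]
wrist_force: [-3.3, 0.9, 4.9]
finger_gap: 0.0101
grip_force: 49.7
```

>>> jog_arm --moves '[{"fingers":1,"slide":[1,0,0.8],"angular":[0,0,0]},{"fingers":1,"slide":[2,0,1.7],"angular":[0,0,0]},{"fingers":1,"slide":[2,0,1.7],"angular":[0,0,0]}]' --squeeze 50

```text
clock: 15.22
tcp_pos: [0.5707, -0.3543, 0.1243]
orientation: [0.409, 0.245, 0.872, -0.113]
wrist_force: [-3.0, 1.9, 11.2]
finger_gap: 0.0101
grip_force: 49.9
```

```bash
python3 - <<'E'
from h import *
a=read_camera("side");b=read_camera("top");s=get_state();print(s["tcp_pos"],s["clock"],s["wrist_force"])
for t in("prop_center","prop_collar"):
  print(t,[(np.round(d["point"],1),round(d["p"],2)) for d in tip_of(t,a)])
h=np.array([.5457,-.3407])
for z in(.04,.1,.187): print(z,proj([*h,z],a))
g=cv2.cvtColor(a["color"],cv2.COLOR_RGB2GRAY)
for v in range(146,212,2): print(v,g[v,300:320:1])
E
```

```text
[ 0.5707 -0.3543  0.1243] 15.3167 [-3.6478  1.9295 10.4177]
prop_center [(array([259.3, 285.7]), 0.61)]
prop_collar [(array([262.2, 305.1]), 0.66), (array([334.6, 113.1]), 0.18)]
0.04 [309.4608 217.5863]
0.1 [308.8548 195.9579]
0.187 [307.8625 160.544 ]
146 [158 157 170 183 182 184 182 182 181 181 188 185 187 187 186 191 189 184
 149  89]
148 [157 159 170 179 182 185 184 183 183 183 186 184 184 185 185 186 190 185
 149  94]
150 [158 160 170 180 181 184 184 185 184 184 184 187 184 184 187 185 187 184
 157  95]
152 [147 162 173 177 183 183 185 182 186 184 185 183 186 183 184 188 185 184
 159 100]
154 [111 151 171 177 182 182 183 183 185 187 183 183 184 182 184 187 188 185
 156  93]
156 [108 148 166 180 185 185 183 184 185 183 189 185 186 184 183 182 187 181
 145  92]
158 [145 159 170 181 185 185 185 181 162 149 152 150 155 172 186 188 189 199
 231 208]
160 [ 86 121 157 180 188 187 182 134  72  56  52  53  55  84 129 153 155 143
 117 115]
162 [ 55  70 122 170 187 191 179 116  56  44  52  50  46  50  59  73  78  73
  77 101]
164 [ 47  59 113 164 165 162 152 124 100  90  79  74  86 108 11
[... 1324 characters left out ...]
192]
196 [223 224 220 223 223 226 219 185 159 152 154 151 158 195 208 163 108 103
 123 141]
198 [221 224 219 224 222 225 220 186 155 150 154 152 163 201 201 148 101  96
 133 183]
200 [225 224 224 225 223 225 218 183 154 152 152 151 164 207 214 162 108  96
 128 190]
202 [225 223 225 225 225 222 204 175 151 156 150 151 161 207 219 166 107  98
 127 186]
204 [224 225 222 223 223 222 208 177 160 157 159 158 172 206 218 170 121 113
 131 193]
206 [225 226 223 202 209 220 224 214 220 218 221 220 220 222 220 214 208 212
 210 210]
208 [210 214 219 169 130 126 125 123 123 127 124 125 121 119 119 119 120 117
 117 128]
210 [114 118 122 109 107 109 111 108 110 109 112 112 114 110 111 113 107 108
 107 111]
```

The force is rising with no further travel (11 N). The height equals the parked height and the cap is where it should be when home, so the collar is on the deck. I'll relax, release and back out forwards.

>>> jog_arm --moves '[{"fingers":1,"slide":[-2,0,-1.7],"angular":[0,0,0]},{"fingers":0.6,"slide":[-2,0,-1.7],"angular":[0,0,0]},{"fingers":0.5,"slide":[-2,0,-1.7],"angular":[0,0,0]},{"fingers":0.5,"slide":[-2,0,-20],"angular":[0,0,0]},{"fingers":0.5,"slide":[-2,0,-50],"angular":[0,0,0]},{"fingers":0.5,"slide":[-2,0,-85],"angular":[0,0,0]},{"fingers":0.5,"slide":[-10,0,-120],"angular":[0,0,0]},{"fingers":0.5,"slide":[-10,0,-120],"angular":[0,0,0]}]' --squeeze 40

```text
clock: 16.08
tcp_pos: [0.4948, -0.3075, 0.2111]
orientation: [0.409, 0.245, 0.872, -0.113]
wrist_force: [0.4, -0.4, 0.6]
finger_gap: 0.0428
grip_force: 0.0
```

```bash
python3 - <<'E'
from h import *
a=read_camera("side");b=read_camera("top");s=get_state();print(s["tcp_pos"],s["clock"],s["wrist_force"],s["joint_pos"])
for t in("prop_collar","trim_knob_grip"):
  print(t,[(np.round(d["point"],1),round(d["p"],2)) for d in tip_of(t,a)],[(np.round(d["point"],1),round(d["p"],2)) for d in tip_of(t,b)])
save(a,"s10.png");save(b,"t10.png")
c=np.load("b.npy",allow_pickle=True).item()
g=cv2.cvtColor(c["color"],cv2.COLOR_RGB2GRAY).astype(np.float32)
Rz=R.from_euler('z',-27.5,degrees=True)
print("knob patch z=.084, x' rows -134..-78, y' cols -18..38")
for x in np.arange(-.134,-.077,.003):
    uv=np.array([proj(Rz.apply([x,y,0])+[.584,-.318,.084],b) for y in np.arange(-.018,.039,.003)],np.float32)
    print(round(x*1000),cv2.remap(cv2.cvtColor(b["color"],cv2.COLOR_RGB2GRAY).astype(np.float32),uv[:,:1].copy(),uv[:,1:].copy(),cv2.INTER_LINEAR).ravel().astype(int))
E
```

```text
[ 0.4959 -0.3089  0.2082] 16.1833 [-0.0994 -1.2193  0.4791] [-0.8062 -0.2381 -0.9625 -0.0101  0.1996 -0.1666]
prop_collar [(array([263.9, 304.4]), 0.86)] [(array([385.5, 295.2]), 0.48)]
trim_knob_grip [(array([269.1, 189.5]), 0.67)] [(array([294.1, 243. ]), 0.43), (array([339.2, 277.3]), 0.29)]
knob patch z=.084, x' rows -134..-78, y' cols -18..38
-134 [230 230 230 224 210 223 238 123  37  45  48  41  48  48  61 119 149 193
 156]
-131 [231 214 204 234 255 254 202 107  39  98  92  49  49  44 131 220 204 202
 224]
-128 [229 222 255 255 255 254 191 100  38 155 189  79  48  82 224 222 215 226
 207]
-125 [207 251 255 255 255 250 159  58  56 183 211  86  49 126 251 254 204 204
 181]
-122 [252 255 255 254 245 153  55  26  73 214 196  78  46 157 254 254 242 227
 224]
-119 [255 255 255 225 102  81  34  21  90 214 186  63  52 164 254 254 254 232
 214]
-116 [255 255 250 140  83  78  48  26 121 214 190  52  52 113 237 254 254 243
 226]
-113 [255 255 212  93  84  83  64  36 145 216 146  56  45  60 175 255 255 254
 226]
-110 [255 255 128  90  87  84  63  37 158 214 117  49  58  72 113 232 255 253

[... 221 characters left out ...]
70  51  68  70 152 251 255 253
 235]
-98 [255 255 239 129  93  70  22 100 206 210  50  60  73  72 206 254 254 254
 229]
-95 [255 255 255 202  73  55  26  87 130  98  44  70  73 161 255 255 255 250
 224]
-92 [253 255 255 252 138  56  33  82  72  50  41  71 145 245 255 255 253 236
 227]
-89 [253 255 255 255 255 219 124  66  42  76 112 212 254 255 255 254 245 230
 227]
-86 [236 248 254 255 255 255 254 248 251 236 255 255 255 255 255 227 226 226
 225]
-83 [227 233 249 254 255 255 255 255 255 255 255 255 255 254 247 221 226 225
 224]
-80 [228 228 233 238 252 255 255 255 255 255 255 254 253 239 230 228 227 226
 225]
-77 [228 228 228 228 232 238 240 249 249 247 238 240 233 227 226 228 227 226
 228]
```

```bash
python3 - <<'E'
from h import *
c=np.load("b.npy",allow_pickle=True).item()
g=cv2.cvtColor(c["color"],cv2.COLOR_RGB2GRAY)
Rz=R.from_euler('z',-27.5,degrees=True)
for z in(.04,.052,.084): print(z,proj(Rz.apply([-.106,.01,0])+[.584,-.318,z],c))
print(list(range(280,316)))
for v in range(228,264): print(v,"".join("%4d"%x for x in g[v,280:316]))
E
```

```text
0.04 [297.7381 245.857 ]
0.052 [297.2645 245.6857]
0.084 [295.9379 245.2059]
[280, 281, 282, 283, 284, 285, 286, 287, 288, 289, 290, 291, 292, 293, 294, 295, 296, 297, 298, 299, 300, 301, 302, 303, 304, 305, 306, 307, 308, 309, 310, 311, 312, 313, 314, 315]
228  218 224 221 221 224 224 226 224 225 227 228 227 227 227 226 226 226 228 225 228 229 228 229 229 226 225 229 230 229 229 230 232 231 232 230 232
229  224 225 223 224 223 225 226 225 224 226 225 228 226 227 226 227 227 225 229 229 229 230 228 230 227 228 230 229 229 229 230 232 233 231 232 231
230  225 225 223 223 224 226 226 224 225 225 226 227 225 226 228 228 228 227 225 227 230 230 231 229 227 228 230 230 230 231 231 231 232 230 232 231
231  223 225 224 225 224 225 226 224 225 225 226 226 227 228 229 227 227 226 227 228 228 230 230 230 229 230 230 231 229 232 232 230 232 232 230 230
232  225 225 226 224 226 225 224 225 225 224 226 226 228 225 227 231 233 233 234 236 233 231 231 228 229 231 231 231 231 231 231 230 229 230 230 230
233  225 224 227 224 225 224 225 224 226 227 227 229 230 202 210 248 254 254 255 255 254 239 239 
[... 3821 characters left out ...]
 226 229 185 244 254 255 255 255 255 255 255 255 244 203 209 228 230 231 231 230 232 232 231 231 234 233
260   65  37 114 213 225 226 213 197 223 226 208 225 230 231 165 171 204 210 211 214 196 170 227 231 231 231 231 230 230 233 230 231 231 232 233 233
261   70  67  73  37 111 215 225 229 227 227 147 224 232 232 231 229 228 231 230 231 230 231 231 232 231 231 231 231 230 231 231 231 231 232 232 232
262   75  65  68  66  42  72 167 219 225 214 212 228 231 231 230 230 229 230 229 231 231 231 230 230 232 233 232 232 232 231 231 232 231 233 234 233
263   80  73  67  64  71  69  41  71 170 220 225 230 230 230 229 228 229 229 232 231 230 230 231 229 231 233 232 230 231 231 231 231 233 234 233 231
```

The knob's grip bar shows clearly in the earlier top image: its edges run (297.5,240)→(290.3,248), giving a world azimuth of about -42°. The disc is centred at (297.5,246) as expected. Next I'll work out the grasp.

```bash
python3 - <<'E'
from h import *
T=tool(48);k=[.4946,-.2602]
rows([((*k,.20),T),((*k,.13),T),((*k,.047),T)])
E
```

```text
slide [ 19.3  40.7 -17.3] ang [ 4.9 49.4  9.9]
slide [72.6 40.4 28.1] ang [ 4.9 49.4  9.9]
slide [135.8  40.   81.8] ang [ 4.9 49.4  9.9]
```

>>> jog_arm --moves '[{"fingers":0.4,"slide":[5,15,-17],"angular":[4.9,49.4,9.9]},{"fingers":0.4,"slide":[19,41,-17],"angular":[4.9,49.4,9.9]},{"fingers":0.4,"slide":[19,41,-17],"angular":[4.9,49.4,9.9]},{"fingers":0.4,"slide":[19,41,-17],"angular":[4.9,49.4,9.9]},{"fingers":0.4,"slide":[19,41,-17],"angular":[4.9,49.4,9.9]},{"fingers":0.4,"slide":[19,41,-17],"angular":[4.9,49.4,9.9]},{"fingers":0.4,"slide":[19,41,-17],"angular":[4.9,49.4,9.9]},{"fingers":0.4,"slide":[45,41,5],"angular":[4.9,49.4,9.9]},{"fingers":0.4,"slide":[73,40,28],"angular":[4.9,49.4,9.9]},{"fingers":0.4,"slide":[73,40,28],"angular":[4.9,49.4,9.9]}]' --squeeze 40

```text
clock: 17.22
tcp_pos: [0.4912, -0.2585, 0.1217]
orientation: [-0.006, 0.359, 0.933, 0.001]
wrist_force: [-1.2, 0.8, -1.7]
finger_gap: 0.0512
grip_force: 0.0
```

```bash
python3 - <<'E'
from h import *
a=read_camera("side");s=get_state();print(s["tcp_pos"],s["clock"],s["wrist_force"],s["joint_pos"],rot(s["orientation"]).as_matrix()[:,1:])
T=tool(48);k=[.4946,-.2602]
rows([((*k,.13),T),((*k,.047),T)])
for t in("prop_collar","cover_bar","prop_center"):
  print(t,[(np.round(d["point"],1),round(d["p"],2)) for d in tip_of(t,a)])
Rz=R.from_euler('z',-27.5,degrees=True)
for th in(1.33,1.45,1.55,1.65): print(th,proj(Rz.apply([-.175*np.cos(th),0,.175*np.sin(th)])+[.584,-.318,.092],a))
print(proj([.5457,-.3407,.04],a),proj([.5457,-.3407,.1],a))
E
```

```text
[ 0.4917 -0.2588  0.1253] 17.2667 [-0.4665  0.8101  0.4067] [-0.6284  0.3221 -0.1498  1.108  -0.001   0.1054] [[ 0.6696 -0.008 ]
 [ 0.7427  0.0046]
 [-0.002  -1.    ]]
slide [-3.1  0.9 -4.7] ang [-0.1 -0.5 -0. ]
slide [-3.8  1.1 78.3] ang [-0.1 -0.5 -0. ]
prop_collar [(array([263.8, 304. ]), 0.78), (array([393.7, 240. ]), 0.68)]
cover_bar [(array([324.9, 111.3]), 0.85)]
prop_center [(array([262.8, 289. ]), 0.61), (array([308.8, 194.4]), 0.55)]
1.33 [296.0219 113.2965]
1.45 [307.8712 111.163 ]
1.55 [317.9402 110.3279]
1.65 [328.0282 110.3651]
[309.4608 217.5863] [308.8548 195.9579]
```

>>> jog_arm --moves '[{"fingers":0.4,"slide":[-2,0,35],"angular":[0,0,0]},{"fingers":0.4,"slide":[-2,0,65],"angular":[0,0,0]},{"fingers":0.4,"slide":[-2,0,80],"angular":[0,0,0]},{"fingers":0.4,"slide":[-2,0,80],"angular":[0,0,0]},{"fingers":1,"slide":[-2,0,80],"angular":[0,0,0]},{"fingers":1,"slide":[-2,0,80],"angular":[0,0,0]},{"fingers":1,"slide":[-2,0,80],"angular":[0,0,0]},{"fingers":1,"slide":[-2,0,80],"angular":[0,0,0]},{"fingers":1,"slide":[-2,0,80],"angular":[0,0,0]}]' --squeeze 40

```text
clock: 18.17
tcp_pos: [0.4989, -0.2628, 0.055]
orientation: [0.005, 0.358, 0.934, -0.001]
wrist_force: [2.8, 3.8, 4.9]
finger_gap: 0.0127
grip_force: 41.4
```

>>> jog_arm --moves '[{"fingers":1,"slide":[0,0,-2],"angular":[0,0,0]},{"fingers":1,"slide":[0,0,-2],"angular":[0,0,5]},{"fingers":1,"slide":[0,0,-2],"angular":[0,0,10]},{"fingers":1,"slide":[0,0,-2],"angular":[0,0,15]},{"fingers":1,"slide":[0,0,-2],"angular":[0,0,20]},{"fingers":1,"slide":[0,0,-2],"angular":[0,0,25]},{"fingers":1,"slide":[0,0,-2],"angular":[0,0,30]},{"fingers":1,"slide":[0,0,-2],"angular":[0,0,35]},{"fingers":1,"slide":[0,0,-2],"angular":[0,0,40]},{"fingers":1,"slide":[0,0,-2],"angular":[0,0,40]}]' --squeeze 50

```text
clock: 19.0
tcp_pos: [0.4957, -0.2642, 0.0551]
orientation: [0.003, 0.658, 0.753, -0.002]
wrist_force: [-3.3, -3.7, -0.8]
finger_gap: 0.012
grip_force: 51.1
```

```bash
cat > st.py <<'E'
from h import *
s=get_state();m=rot(s["orientation"]).as_matrix();print(s["tcp_pos"],s["clock"],"F",s["wrist_force"],"M",s["ft_torque"],"gap",s["finger_gap"],"az_y",np.degrees(np.arctan2(m[1,1],m[0,1])),s["joint_pos"])
E
python3 st.py
```

```text
[ 0.4957 -0.2642  0.0551] 19.0 F [-3.3146 -3.7359 -0.8107] M [-0.8691  0.8433 -0.08  ] gap 0.011998402886555778 az_y 7.756564837920521 [-0.63    0.3764 -0.256   0.933  -0.0045  0.8054]
```

>>> jog_arm --moves '[{"fingers":1,"slide":[0,0,0],"angular":[0,0,5]},{"fingers":1,"slide":[0,0,0],"angular":[0,0,10]},{"fingers":1,"slide":[0,0,0],"angular":[0,0,15]},{"fingers":1,"slide":[0,0,0],"angular":[0,0,20]},{"fingers":1,"slide":[0,0,0],"angular":[0,0,25]},{"fingers":1,"slide":[0,0,0],"angular":[0,0,30]},{"fingers":1,"slide":[0,0,0],"angular":[0,0,30]}]' --squeeze 50

```text
clock: 19.58
tcp_pos: [0.4936, -0.264, 0.0551]
orientation: [0.002, 0.83, 0.558, -0.003]
wrist_force: [-9.6, -5.2, 4.7]
finger_gap: 0.012
grip_force: 57.7
```

```bash
python3 st.py
```

```text
[ 0.4936 -0.264   0.0551] 19.5833 F [-9.6178 -5.1904  4.6729] M [-0.9502  2.1009  1.1089] gap 0.012002616324933706 az_y -22.110320302822856 [-0.6305  0.3757 -0.2572  0.9357 -0.0068  1.3261]
```

>>> jog_arm --moves '[{"fingers":1,"slide":[0,0,0],"angular":[0,0,2]},{"fingers":1,"slide":[0,0,0],"angular":[0,0,4]},{"fingers":1,"slide":[0,0,0],"angular":[0,0,4]}]' --squeeze 50

```text
clock: 19.83
tcp_pos: [0.4936, -0.2639, 0.0551]
orientation: [0.002, 0.848, 0.531, -0.003]
wrist_force: [-10.4, -4.6, 4.4]
finger_gap: 0.012
grip_force: 73.7
```

```bash
python3 st.py
```

```text
[ 0.4936 -0.2639  0.0551] 19.8333 F [-10.4141  -4.5604   4.4246] M [-0.9298  2.181   1.7562] gap 0.011978726011314555 az_y -25.89596683694496 [-0.6304  0.3756 -0.2572  0.9358 -0.007   1.3924]
```

The moment climbs from 1.1 to 1.76 N m over the last 4°, so the knob is against its end stop. I'll ease off, release and withdraw towards the robot.

>>> jog_arm --moves '[{"fingers":1,"slide":[0,0,0],"angular":[0,0,-5]},{"fingers":0.6,"slide":[0,0,0],"angular":[0,0,-5]},{"fingers":0.5,"slide":[0,0,0],"angular":[0,0,-5]},{"fingers":0.45,"slide":[0,0,0],"angular":[0,0,-5]},{"fingers":0.45,"slide":[0,0,-25],"angular":[0,0,-5]},{"fingers":0.45,"slide":[0,0,-55],"angular":[0,0,-5]},{"fingers":0.45,"slide":[0,-20,-90],"angular":[0,0,-5]},{"fingers":0.45,"slide":[0,-55,-110],"angular":[0,0,-5]},{"fingers":0.45,"slide":[0,-90,-120],"angular":[0,0,-5]},{"fingers":0.45,"slide":[0,-90,-120],"angular":[0,0,-5]}]' --squeeze 40

```text
clock: 20.67
tcp_pos: [0.4117, -0.22, 0.1766]
orientation: [0.002, 0.824, 0.566, 0.0]
wrist_force: [-0.9, 0.2, -0.7]
finger_gap: 0.0468
grip_force: 0.0
```

```bash
python3 st.py; python3 - <<'E'
from h import *
a=read_camera("side");b=read_camera("top")
for t in("prop_collar","cover_bar","prop_center","trim_knob_grip"):
  print(t,[(np.round(d["point"],1),round(d["p"],2)) for d in tip_of(t,a)],[(np.round(d["point"],1),round(d["p"],2)) for d in tip_of(t,b)])
g=cv2.cvtColor(b["color"],cv2.COLOR_RGB2GRAY)
for v in range(234,258): print(v,"".join("%4d"%x for x in g[v,284:312]))
E
```

```text
[ 0.4117 -0.22    0.1766] 20.6667 F [-0.9221  0.2129 -0.7056] M [ 0.0245  0.0446 -0.0107] gap 0.046794805838738567 az_y -21.019682353112174 [-0.6625  0.1142 -0.2867  1.1653 -0.0008  1.2752]
prop_collar [(array([262.7, 305.5]), 0.81)] [(array([389.8, 296.7]), 0.65), (array([332.7, 226.8]), 0.54)]
cover_bar [(array([314.3, 112.5]), 0.81)] [(array([316.5, 196.3]), 0.58)]
prop_center [(array([259.5, 289.6]), 0.7), (array([311.8, 197.8]), 0.68)] [(array([389.9, 293.4]), 0.63), (array([331.4, 220.6]), 0.43)]
trim_knob_grip [(array([269. , 188.4]), 0.72)] [(array([296.8, 245.2]), 0.82)]
234  226 225 225 224 226 226 227 239 250 254 255 255 255 255 255 255 255 255 255 254 244 234 230 230 229 230 230 229
235  225 224 225 224 224 231 244 255 255 255 255 255 255 255 255 255 255 255 255 255 255 253 229 228 230 230 228 230
236  224 222 223 225 218 253 255 255 255 255 255 255 255 255 255 255 255 255 255 255 255 255 255 242 229 229 228 228
237  222 220 221 228 254 254 255 255 255 255 255 255 254 245 254 255 255 255 255 255 255 255 255 255 241 228 228 228
238  223 224 222 250 254 254 255 255 254 255 
[... 1594 characters left out ...]
52  224 196 254 255 255 255 255 178  80  68  72  74  75  78  80  84  83  83  89  85 200 255 255 255 255 255 234 228
253  217 183 253 255 255 255 255 255 176  74  72  71  72  77  80  80  77  96 109 245 255 255 255 255 255 253 224 228
254  129 218 193 254 255 255 255 255 255 196 126 105 104 108  93 100 105 203 255 255 255 255 255 255 255 235 228 230
255  225 225 225 219 254 255 255 255 255 255 255 250 248 247 216 244 254 255 255 255 255 255 255 255 243 230 231 230
256  222 225 214 205 247 254 255 255 255 255 255 255 255 255 255 255 255 255 255 255 255 255 255 245 207 228 231 231
257  139 164 220 227 208 209 254 255 255 255 255 255 255 255 255 255 255 255 255 255 255 254 245 231 229 230 230 231
```

The knob turned about 69° to its stop. The cover is at about 1.5 and still sinking onto the post, so I'll wait clear of it and check that it rests.

>>> jog_arm --moves '[{"fingers":0.45,"slide":[0,-30,-30],"angular":[0,0,0]},{"fingers":0.45,"slide":[0,-30,-30],"angular":[0,0,0]},{"fingers":0.45,"slide":[0,-30,-30],"angular":[0,0,0]},{"fingers":0.45,"slide":[0,-30,-30],"angular":[0,0,0]},{"fingers":0.45,"slide":[0,-30,-30],"angular":[0,0,0]},{"fingers":0.45,"slide":[0,-30,-30],"angular":[0,0,0]},{"fingers":0.45,"slide":[0,-30,-30],"angular":[0,0,0]},{"fingers":0.45,"slide":[0,-30,-30],"angular":[0,0,0]},{"fingers":0.45,"slide":[0,-30,-30],"angular":[0,0,0]},{"fingers":0.45,"slide":[0,-30,-30],"angular":[0,0,0]}]'

```text
clock: 22.0
tcp_pos: [0.387, -0.2118, 0.2034]
orientation: [0.002, 0.824, 0.566, 0.0]
wrist_force: [0.3, -0.4, 1.2]
finger_gap: 0.047
grip_force: 0.0
```

```bash
python3 - <<'E'
from h import *
Rz=R.from_euler('z',-27.5,degrees=True)
for i in range(100):
    a=read_camera("side")
    if i%20==0:
        print(get_state()["clock"],[(np.round(d["point"],1),round(d["p"],2)) for d in tip_of("cover_bar",a)[:1]])
for th in(1.25,1.33,1.4,1.5): print(th,proj(Rz.apply([-.175*np.cos(th),0,.175*np.sin(th)])+[.584,-.318,.092],a))
print(get_state()["tcp_pos"])
E
```

```text
22.05 [(array([308. , 112.4]), 0.58)]
23.1 [(array([301.4, 114.5]), 0.91)]
24.15 [(array([299.3, 115.8]), 0.64)]
25.2 [(array([297.9, 114.6]), 0.86)]
26.25 [(array([297.3, 113.9]), 0.98)]
1.25 [288.3791 115.3801]
1.33 [296.0219 113.2965]
1.4 [302.8902 111.9041]
1.5 [312.894  110.6368]
[ 0.387  -0.2118  0.2036]
```

>>> jog_arm --moves '[{"fingers":0.45,"slide":[0,0,0],"angular":[0,0,0]},{"fingers":0.45,"slide":[0,0,0],"angular":[0,0,0]},{"fingers":0.45,"slide":[0,0,0],"angular":[0,0,0]},{"fingers":0.45,"slide":[0,0,0],"angular":[0,0,0]},{"fingers":0.45,"slide":[0,0,0],"angular":[0,0,0]},{"fingers":0.45,"slide":[0,0,0],"angular":[0,0,0]},{"fingers":0.45,"slide":[0,0,0],"angular":[0,0,0]},{"fingers":0.45,"slide":[0,0,0],"angular":[0,0,0]},{"fingers":0.45,"slide":[0,0,0],"angular":[0,0,0]},{"fingers":0.45,"slide":[0,0,0],"angular":[0,0,0]}]'

```text
clock: 28.08
tcp_pos: [0.387, -0.2118, 0.2036]
orientation: [0.002, 0.824, 0.566, 0.0]
wrist_force: [-0.0, -0.8, -0.1]
finger_gap: 0.0465
grip_force: 0.0
```

```bash
python3 - <<'E'
from h import *
a=read_camera("side");b=read_camera("top")
for t in("cover_bar","prop_center","prop_collar"): print(t,[(np.round(d["point"],1),round(d["p"],2)) for d in tip_of(t,a)],[(np.round(d["point"],1),round(d["p"],2)) for d in tip_of(t,b)])
E
```

```text
cover_bar [(array([295.5, 117.6]), 0.93)] [(array([309.9, 209.6]), 0.89)]
prop_center [(array([307.6, 197.7]), 0.71), (array([322.5, 264.4]), 0.57), (array([262.1, 289.2]), 0.52)] [(array([387.3, 295.7]), 0.63), (array([332.4, 223.3]), 0.54)]
prop_collar [(array([262.2, 305.7]), 0.76)] [(array([336.3, 222.4]), 0.58), (array([386.9, 294.8]), 0.46)]
```

The cover is at rest at about 1.33 on the post.

```bash
python3 -c "
from workcell import *
print(hand_in())"
```

```text
the job is handed in; nothing more can be done
None
```

I handed the job in at about 28 s: the post is home in its socket, the cover rests on it at about 1.33 rad, the knob is against its clockwise end stop, and the robot is clear; hand-in gave no verdict.

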